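# Hitch the drawbar onto the tray dolly

## Task

Hitch the short steel drawbar to the tray dolly: raise the coupler's handle right up, lift the drawbar off its wooden chock and lower its coupler over the ball so that the bar points straight out from the dolly, press it fully down until it has snapped over the ball, then press the handle fully down to lock it. Be gentle: do not slam or force the coupler or its handle, and leave the dolly's load and the other things on the bench alone.

Things in the scene. Friction and masses are not known exactly. Their poses are not given: they have to be found in the camera images.
- coupler: Loose steel drawbar with coupler head, 0.4 to 0.55 kg, 225 mm long, centre of mass near the head. Origin: at bench level straight below the socket centre; z up; the tongue runs to its own -x. Head: a flat-sided box, x -30 to 30, y -29 to 29 (58 mm wide, to grip), z 54 (open bottom rim) to 98 mm (flat top). It starts level: rim on the chock, foot on the bench.
- socket (a point): Centre of the socket in the head (coupler frame 0, 0, 70 mm), axes as the coupler's; at the ball's centre when seated. Socket: 42 mm square, ceiling 20 mm above this point; two sprung cheeks narrow it to 36 mm, 11 mm below it. They hold the coupler 20 mm too high under its own weight; a push of about 3 to 10 N straight down on the head snaps it home.
- foot (a point): Middle of the sole of the drawbar's foot (56 mm wide, coupler frame -165, 0, 0 mm), at the end of a leg under the tongue. The tongue is 22 mm wide, z 71 to 89 mm, from x = -90 to -195; two plates (34 mm over both, z 68 to 98) join it to the head. The foot stands on the bench when parked and when hitched.
- handle (a joint): Latch handle angle, rad: 0 = down (locked), 1.05 = fully raised (stop); starts nearly down. Stays where left (friction 0.07 N m: under 1 N at its end, no spring). Axis along the coupler's y at coupler x = -55, z = 92 mm. Below about 0.25 its claw closes the socket from beneath. With the coupler not fully down the claw meets the ball and the handle will not close.
- handle_end (a point): Centre of the grip roller at the handle's end: 18 mm in diameter, 20 mm wide (along coupler y) and free to turn, so that held by its flat ends it swivels as the handle rises. The foot rests on the bench with only about 2 N. Handle down: coupler x = -160, z = 118 mm, 29 mm above the tongue's top. At handle angle q it is 108 mm from the axis, in direction q + 0.243 rad up from the coupler's -x.
- dolly: Low wooden tray dolly, fixed on the bench, two empty trays on its deck (tops at z = 114 mm, from x = 96 mm on). Origin: on the bench straight below the point hitch. The deck lies to its own +x (from x = 62 mm, 260 mm wide); hitched, the drawbar stretches to its -x, the coupler's x axis along the dolly's x axis.
- hitch (a point): Middle of the hitch bracket, 70.5 mm above the bench; axes as the dolly's. NOT the ball itself: the ball (steel, 40 mm, on a 16 mm neck) is bolted fast on an adjustable cross-slide, its centre up to 6 mm off this point along x, 16 mm along y and 4 mm in height, differently each time: find it by feel or by eye. Under it the slide's top is 36 mm above the bench.
- chock: Fixed slotted wooden block under the parked coupler head, 56 x 70 mm, two rails 13 mm wide (52 mm over both) with their tops 54 mm above the bench; same axes as the parked coupler.
- table: The wooden bench; top at z = 0.
- wrench: Bystander: wrench lying on the bench, 160 mm.
- brush: Bystander: brush lying on the bench, 170 mm.
- grease_can: Bystander: metal can, 64 mm across, 70 mm tall, origin under its foot.
- bowl: Bystander: grey bowl, 120 mm across, 50 mm tall.
- bearing: Bystander: steel ring, 44 mm across, 14 mm tall.
- caster: Bystander: rubber wheel lying flat, 60 mm across, 28 mm tall.
- wood_block: Bystander: offcut of wood, 90 x 50 x 40 mm.
There are look-alikes about, which are no part of the job. Leave any purple look-alike of the coupler alone.

How it is judged:
By the outcome, as a careful person would: the job done as asked, in the order asked, and still so for the second after the job is handed in, with the robot touching nothing.
It also fails if it takes over 72 s, if anything falls off the work surface, if the arm or the gripper's body presses on something with over 40 N, if the wrist force passes 120 N, or if a joint passes its speed limit or range.

## Robot

A 6-joint arm with a two-finger parallel gripper is mounted at the origin on the work surface. World frame = base frame: x ahead of the robot, y to its left, z up, the work surface at z = 0. Lengths are in mm, angles in rad, forces in N, time in s.
With the tool pointing down it reaches from about 275 to 850 mm from the base axis. Payload 5.2 kg.
Tool frame: the origin (TCP) lies on the centre line of the jaws, within the pads' length; the fingertips stand 14 mm ahead of it and the grasp point (between the pads) lies 5 mm behind it; z points along the fingers, y is the direction in which the jaws open and shut (so a half turn about z gives the same grasp; the last joint's range is limited). The gripper opens to 85 mm and grips with 20 to 120 N. Pads are 22 mm wide; open, the fingers measure 114 mm over their backs; the gripper's body (76 mm by 85 mm) begins 54 mm behind the grasp point. The pads swing forward as they close: fully open they stand 13 mm farther back than shut.
Start: joints at [-0.203, 0.259, 1.535, -0, 1.348, -0.203], TCP at [550.005, 0.023, 245.31] pointing down, gripper open.
Joint ranges: [-3.14, 3.14], [-0.91, 2.08], [0.19, 2.58], [-1.22, 4.36], [0.22, 2.71], [-3.12, 3.12]. Speed limits (rad/s): [2.57, 2.57, 3.14, 3.14, 3.14, 3.14].

## Interface

Orientations are given as a unit quaternion [w, x, y, z].
In Python, from workcell import bot, vision gives the robot as it stands.
- The arm moves only by the shell command python3 -m handwheel 'ROWS'. ROWS is JSON, one flat list of numbers, 7 for each row, row after row: the shift along the tool's x, y, z as a fraction of full scale, then the turn, a rotation vector about the tool's x, y, z as a fraction of full scale, then the opening, from 0 (shut) to 1 (fully open). In form: [x, y, z, wx, wy, wz, gripper, x, y, z, wx, wy, wz, gripper, ...]. A call has 1 to 10 rows; each row shifts and turns the pose as measured when the row begins, along the tool's axes as they then stand; what a row does not reach is not made up. Full scale, the value 1, is 3 cm for a shift and 180 degrees for a turn. A row lasts 1/8 s, in which the tool goes at most 62.5 mm and 10.7 degrees, less where a joint would pass 70% of its speed; a pose out of reach is approached as far as the arm can. A call with a number of a shift or a turn outside -1 to 1 is refused whole. A call with a gripper value outside its range is refused whole. The fingers move at their own pace and stop on an object; the grip force is fixed at half the most. Time passes only in rows, so rows that do not move let the fingers close. It gives the time, the measured TCP pose, the force and the opening at its end, in the units of the state.
- bot.get_state(): the state, without advancing time (a new reading comes with each control period).
- vision.capture(name): name is "scene" or "side" or "wrist"; returns a dict with "color" (384x512x3 uint8, blue, green, red), "mtx" (3x3 intrinsics, pixels), "position" and "orientation" of the camera in the world. Camera axes: x right, y up, looking along -z (the intrinsics and any distortion apply to the point x, -y, -z); pixel columns grow to the right and rows downward; lengths in mm; the calibration is good to about 2 mm. A picture is of the moment at which its call begins. There is no depth.
- bot.job_done(): hands the job in, once; it reports no verdict.
Trained networks look in a picture, given as the dict that the camera call returned (one of the last four; its "shot" number tells which), for a name from the list of things; names that differ only in an ending like _2 or _b are one class to them, and where a whole thing is asked for, a point or a joint stands for the part that bears it (a point fixed in the world has none). Each returns a list of dicts, best first, with "p" (0 to 1); they miss things now and then, are a little off and sometimes report something else, mostly with a low value. They report only what shows in the picture. A call takes as long as a camera call. They do not tell look-alikes from the thing itself.
- vision.outline_of(picture, label): "region" (384x512 bool, what is visible of it) and "box" ([left, top, width, height] in pixels, round what is visible of it).
The state is a dict: "t": time; "joint_pos": joint angles; "joint_vel": joint speeds; "effort": joint torques, N m; "tool_pos": TCP position; "orientation": TCP orientation; "contact_force": force on the tool from outside, world axes, zero at the start; "torque": the same for the moment, N m; "opening": finger opening in mm.
Only numpy, scipy, OpenCV 4.12 (cv2) and the standard library are available. Lean on these libraries where they do the work, as an engineer would, in place of code of your own. Each camera call takes 0.05 s, during which the arm holds its last target.

## Working session

There is one attempt and no reset: what is moved stays moved. The work goes in short steps, Python scripts to look and compute and a shell command to move; the robot and the scene stay as the last step left them, time stands still between calls to the robot, and variables do not carry over. Pictures are saved under pics/ and viewed, and the job is handed in when it is done.

```bash
ls; mkdir -p pics; python3 - <<'E'
from workcell import bot, vision
import cv2,json
print(bot.get_state())
for n in ["scene","side","wrist"]:
    p=vision.capture(n); cv2.imwrite(f"pics/{n}0.png",p["color"])
    print(n,{k:v for k,v in p.items() if k!="color"})
E
```

```text
pics
{'t': 0.0, 'joint_pos': array([-2.02758787e-01,  2.59342977e-01,  1.53608319e+00,  2.89214214e-05,
        1.34797087e+00, -2.02806856e-01]), 'joint_vel': array([ 7.51340005e-04, -2.03918277e-04,  5.37813640e-06,  1.17594798e-03,
       -1.69557366e-04,  4.92088072e-04]), 'effort': array([ 1.06436883e-04, -4.46029150e+01, -2.90570551e+01, -7.42485804e-05,
        1.18754001e-02, -2.51378208e-05]), 'tool_pos': array([5.49509728e+02, 1.56732425e-01, 2.44474623e+02]), 'orientation': array([-7.61111225e-04,  7.07091767e-01,  7.07121219e-01, -4.84619897e-04]), 'contact_force': array([0.36524005, 0.94506477, 0.21787691]), 'torque': array([0.00466629, 0.00734636, 0.06427122]), 'opening': 85.70649513034331}
scene {'mtx': array([[437.92711973,   0.        , 252.08498051],
       [  0.        , 437.92711973, 198.97306538],
       [  0.        ,   0.        ,   1.        ]]), 'position': array([1094.28049571,  692.53855623, 1112.24776607]), 'orientation': array([0.35010929, 0.13770174, 0.33799232, 0.86268355]), 'shot': 1}
side {'mtx': array([[463.17653205,   0.        , 249.8666125 ],
       [  0.        , 463.17653205, 195.75841741],
       [  0.        ,   0.        ,   1.        ]]), 'position': array([  97.9235391 , -689.17381196, 1068.82552517]), 'orientation': array([ 0.91452259,  0.32318522, -0.0746744 , -0.23156743]), 'shot': 2}
wrist {'mtx': array([[341.22939655,   0.        , 242.36937307],
       [  0.        , 341.22939655, 194.9600158 ],
       [  0.        ,   0.        ,   1.        ]]), 'position': array([550.96022083,  78.25412791, 373.51427032]), 'orientation': array([ 9.88061714e-01, -1.54056200e-01,  8.38450852e-04, -1.81059443e-04]), 'shot': 3}
```

View pics/scene0.png

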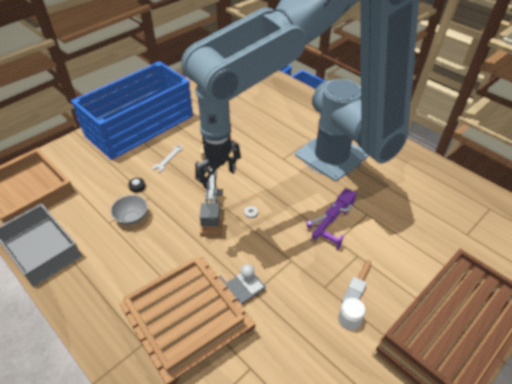

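View pics/side0.png

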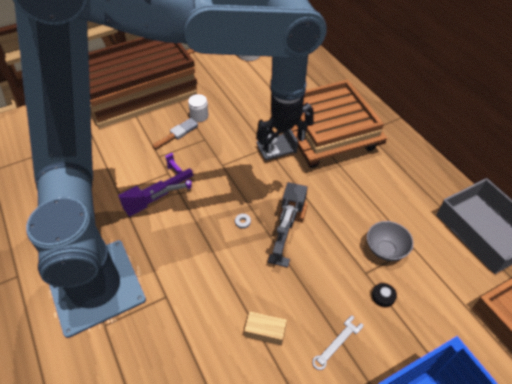

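View pics/wrist0.png

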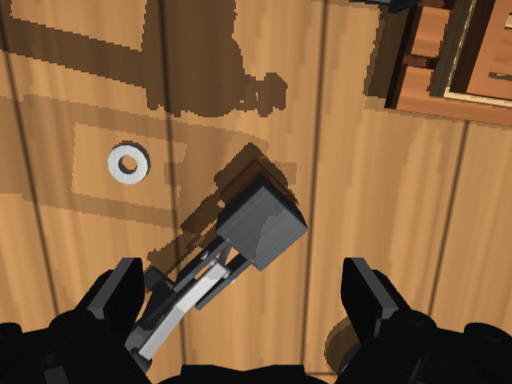

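The steel-grey coupler is at scene (212,205), side (290,210) and wrist (262,222). The purple look-alike is at scene (335,215) and side (155,190), so I'm leaving that one alone. The grey one fits the description because it is steel and its head sits on the wooden chock. I'll confirm in a crop and measure.

```bash
cat > h.py <<'E'
import numpy as np, cv2
from scipy.spatial.transform import Rotation as R
from workcell import bot, vision
def Rm(q): return R.from_quat([q[1],q[2],q[3],q[0]]).as_matrix()
def proj(c,P):
    P=np.atleast_2d(np.asarray(P,float)); d=(P-c["position"])@Rm(c["orientation"]); 
    u=np.c_[d[:,0],-d[:,1],-d[:,2]]@np.asarray(c["mtx"]).T
    return u[:,:2]/u[:,2:]
def ray(c,uv):
    uv=np.atleast_2d(np.asarray(uv,float)); n=np.c_[uv,np.ones(len(uv))]@np.linalg.inv(c["mtx"]).T
    return np.c_[n[:,0],-n[:,1],-n[:,2]]@Rm(c["orientation"]).T
def atz(c,uv,z):
    d=ray(c,uv); p=c["position"]; return p+d*((z-p[2])/d[:,2])[:,None]
def tri(obs):
    A=np.zeros((3,3));b=np.zeros(3)
    for c,uv in obs:
        d=ray(c,uv)[0]; d/=np.linalg.norm(d); M=np.eye(3)-np.outer(d,d); A+=M;b+=M@c["position"]
    return np.linalg.solve(A,b)
def crop(c,x0,y0,w,h,s,name):
    cv2.imwrite(f"pics/{name}.png",cv2.resize(c["color"][y0:y0+h,x0:x0+w],None,fx=s,fy=s,interpolation=cv2.INTER_CUBIC))
def frame(x,y,yaw): 
    T=np.eye(4);c,s=np.cos(yaw),np.sin(yaw);T[:2,:2]=[[c,-s],[s,c]];T[:2,3]=[x,y];return T
def app(T,P): P=np.atleast_2d(np.asarray(P,float)); return P@T[:3,:3].T+T[:3,3]
def save(c,f): import pickle; pickle.dump(c,open(f,'wb'))
def load(f): import pickle; return pickle.load(open(f,'rb'))
E
python3 - <<'E'
from h import *
for n in ["scene","side","wrist"]:
    c=vision.capture(n); save(c,f"{n}0.pkl")
    for l in ["coupler","dolly","chock"]:
        print(n,l,[(round(o["p"],2),o["box"]) for o in vision.outline_of(c,l)])
    if n=="scene": crop(c,180,150,120,160,5-1.5,"s1a"); crop(c,100,220,200,160,4,"s1")
    if n=="side": crop(c,240,120,160,160,3.7,"d1")
    if n=="wrist": crop(c,120,140,220,240,2.5,"w1"); print(atz(c,[[262,177],[307,224],[262,270],[217,225]],98))
E
```

```text
scene coupler [(0.75, [199.1, 171.7, 25.5, 54.1]), (0.6, [308.3, 183.9, 45.8, 68.4])]
scene dolly [(0.64, [119.4, 257.8, 146.4, 126.2])]
scene chock [(0.72, [120.1, 257.7, 146.4, 126.3]), (0.48, [201.1, 221.0, 22.1, 14.5])]
side coupler [(0.89, [268.2, 182.4, 39.4, 85.8]), (0.68, [119.6, 154.5, 72.4, 59.7]), (0.54, [257.2, 80.9, 131.1, 87.1])]
side dolly [(0.73, [255.4, 82.6, 130.4, 87.9]), (0.43, [269.6, 181.6, 38.3, 87.6])]
side chock [(0.47, [280.3, 199.1, 26.8, 24.2]), (0.39, [276.1, 205.4, 15.8, 27.2])]
wrist coupler [(0.46, [0.0, 0.1, 511.8, 383.0])]
wrist dolly [(0.67, [357.2, 0.0, 154.8, 122.9])]
wrist chock [(0.78, [219.5, 158.2, 78.4, 45.0]), (0.52, [335.4, 343.8, 24.9, 30.5])]
[[567.56425743   5.57012242  98.        ]
 [607.60103368 -36.85820772  98.        ]
 [569.04972587 -82.22917527  98.        ]
 [528.94041399 -37.75388978  98.        ]]
```

View crops.

View pics/w1.png

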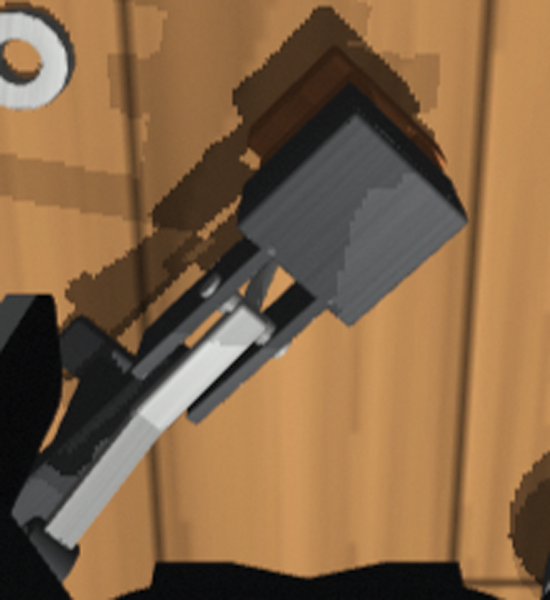

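View pics/s1.png

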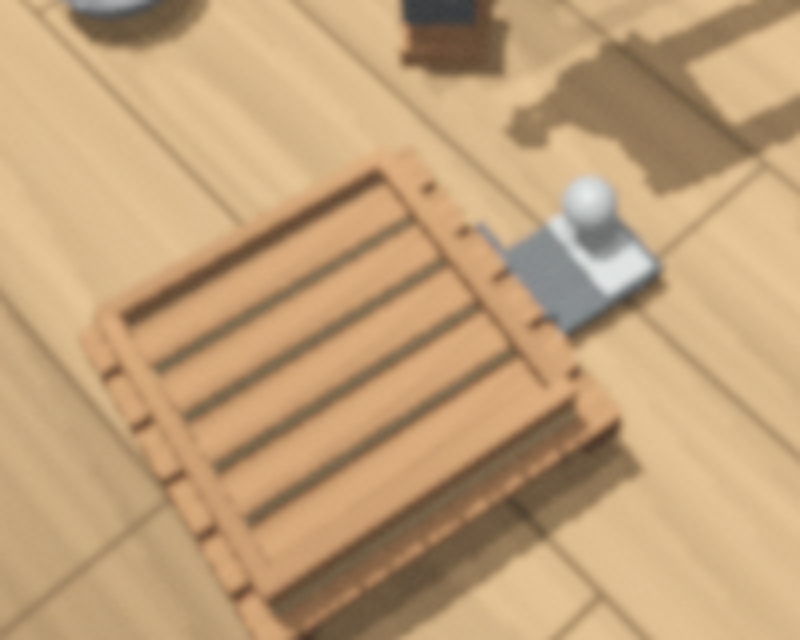

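View pics/d1.png

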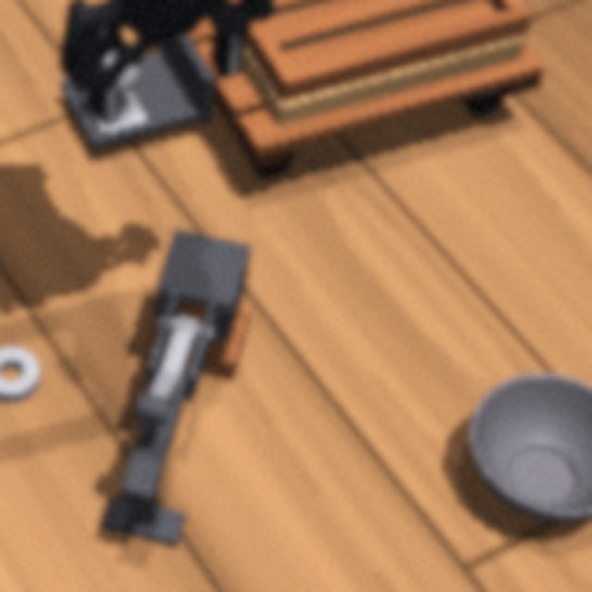

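The crop confirms it: steel-grey head on the orange-brown chock, silver handle lying along the tongue to the lower left. Next I'll get rough poses.

```bash
python3 - <<'E'
from h import *
w=load("wrist0.pkl"); s=load("scene0.pkl"); d=load("side0.pkl")
uw=np.array([[357,112],[467,218],[350,325],[240,218]])/2.5+[120,140]
P=atz(w,uw,98); print(P, P.mean(0)); e=np.diff(P,axis=0); print(np.linalg.norm(e[:,:2],axis=1), np.degrees(np.arctan2(e[:,1],e[:,0])))
print("side", atz(d,np.array([[177,233],[248,243],[237,315],[160,300]])/3.7+[240,120],98))
print("foot side",atz(d,np.array([[105,530],[180,542]])/3.7+[240,120],0))
print("ball scene",atz(s,np.array([[590,202]])/4+[100,220],70))
print("tray corners",atz(s,np.array([[388,158],[100,312],[272,585],[575,375]])/4+[100,220],114))
print("plate",atz(s,np.array([[660,268],[565,330]])/4+[100,220],36))
E
```

```text
[[568.35254424  -1.21134739  98.        ]
 [607.59861847 -39.88540819  98.        ]
 [567.22111706 -82.2280513   98.        ]
 [528.01547205 -39.83652931  98.        ]] [567.79693796 -40.79033405  98.        ]
[55.09934049 58.5084784  57.74187162] [ -44.57939797 -133.63910839  132.76408127]
side [[566.83463284  -6.9171272   98.        ]
 [607.67915325 -40.39852873  98.        ]
 [564.66737797 -93.22602185  98.        ]
 [523.50991772 -55.15159198  98.        ]]
foot side [[ 425.10232599 -152.03645506    0.        ]
 [ 467.0919657  -186.08723086    0.        ]]
ball scene [[621.29906817 188.98234943  70.        ]]
tray corners [[716.21502261  87.44353258 114.        ]
 [924.8283046   51.40943424 114.        ]
 [952.16630885 270.93569281 114.        ]
 [736.59429394 296.13020074 114.        ]]
plate [[608.59886266 246.81944496  36.        ]
 [690.24743496 235.75207772  36.        ]]
```

```bash
python3 -m handwheel '[0.8,0.34,0,0,0,0,1, 0.9,0.34,0,0,0,0,1, 0.9,0.34,0,0,0,0,1, 0.9,0.34,0,0,0,0,1, 0.9,0.34,0,0,0,0,1, 0.9,0.34,0,0,0,0,1, 0.9,0.34,0,0,0,0,1, 0,0,0,0,0,0,1]'
python3 - <<'E'
from h import *
for n in ["wrist","side"]:
    c=vision.capture(n); save(c,f"{n}1.pkl"); cv2.imwrite(f"pics/{n}1.png",c["color"])
    print([(round(o["p"],2),o["box"]) for o in vision.outline_of(c,"dolly")])
    print([(round(o["p"],2),o["box"]) for o in vision.outline_of(c,"hitch")])
crop(c,220,150,120,140,4.2,"d2")
E
```

```text
t: 1.75
tool_pos: [624.0, 191.0, 245.0]
orientation: [0.0, 0.708, 0.706, -0.0]
contact_force: [-0.2, 0.2, -0.6]
opening: 85.6
[(0.93, [213.5, 21.6, 298.5, 310.9])]
[(0.55, [209.4, 23.0, 302.6, 313.8])]
[(0.81, [257.6, 80.5, 131.7, 88.1]), (0.58, [365.3, 223.1, 48.4, 38.0]), (0.19, [244.1, 311.1, 42.3, 33.9])]
[(0.78, [256.8, 78.1, 131.8, 90.1])]
```

View pics/wrist1.png

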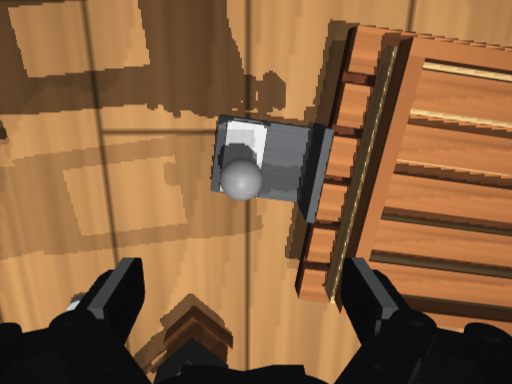

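View pics/d2.png

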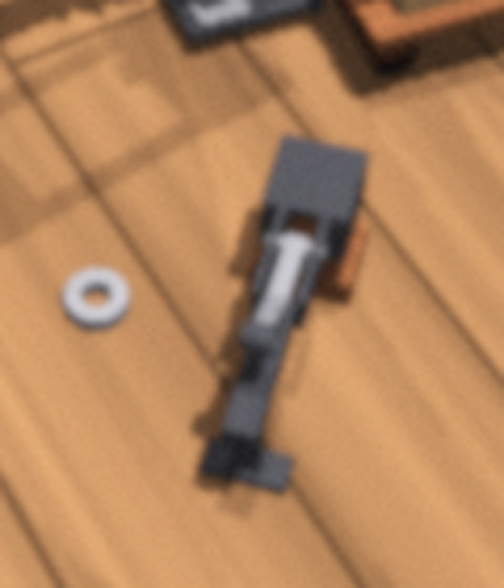

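```bash
python3 - <<'E'
from h import *
c=load("wrist1.pkl")
crop(c,200,105,140,120,5,"w2a"); crop(c,270,15,220,300,2,"w2b")
E
```

```text
(no output)
```

View pics/w2a.png

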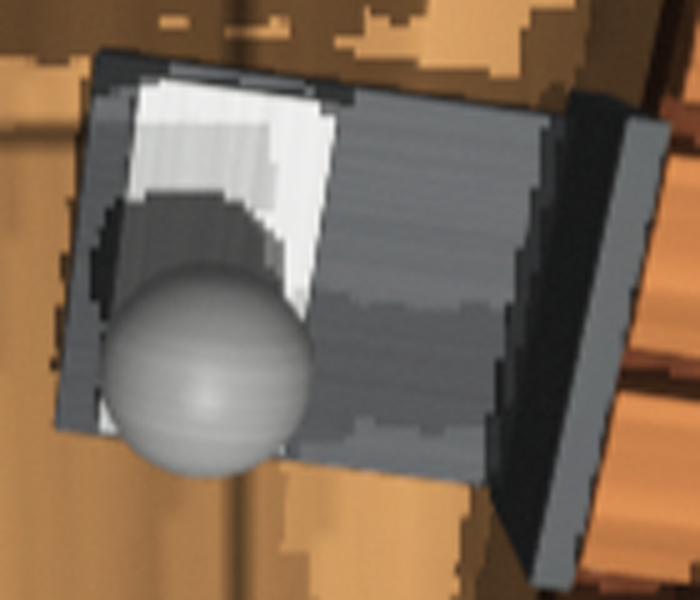

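View pics/w2b.png

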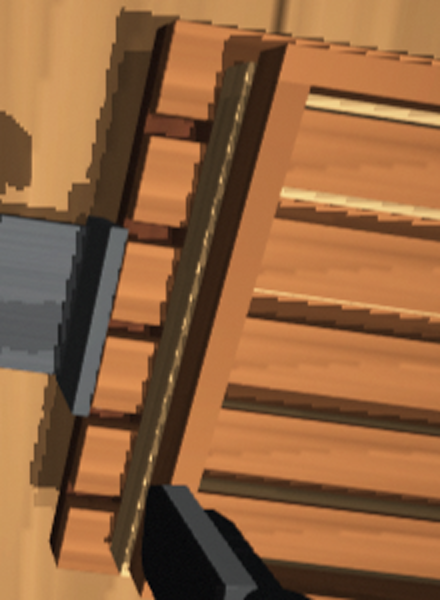

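```bash
python3 - <<'E'
from h import *
w=load("wrist1.pkl"); s=load("scene0.pkl")
print(w["position"])
for z in(66,70.5,75): print("ball w",atz(w,[[241.7,179.6]],z).round(1))
print("ball tri",tri([(w,[241.7,179.6]),(s,np.array([590,202])/4+[100,220])]))
def d(a,b,z):
    P=atz(w,[a,b],z);v=P[1]-P[0]; print(P.round(1), np.degrees(np.arctan2(v[1],v[0])), np.linalg.norm(v))
o=np.array([270,15])
d(o+np.array([290,42])/2,o+np.array([165,485])/2,114)
d(o+np.array([178,18])/2,o+np.array([55,568])/2,80)
d(o+np.array([310,92])/2,o+np.array([203,480])/2,114)
o=np.array([200,105])
d(o+np.array([98,50])/5,o+np.array([60,432])/5,36)
d(o+np.array([640,112])/5,o+np.array([535,588])/5,70)
d(o+np.array([60,432])/5,o+np.array([475,482])/5,36)
E
```

```text
[625.35513638 269.22434002 373.87714302]
ball w [[624.6 185.6  66. ]]
ball w [[624.6 186.8  70.5]]
ball w [[624.7 188.   75. ]]
ball tri [623.95502851 189.56473401  74.7114471 ]
[[745.7 301.8 114. ]
 [718.7 129.8 114. ]] -98.92663528723162 174.0256502604235
[[716.5 314.7  80. ]
 [680.2  65.3  80. ]] -98.27807377986777 251.96708586468205
[[755.3 285.5 114. ]
 [734.6 132.2 114. ]] -97.68515937249227 154.73401086109078
[[603.4 242.2  36. ]
 [593.7 164.9  36. ]] -97.11673785794929 77.90875890471753
[[700.7 234.   70. ]
 [687.2 143.8  70. ]] -98.50022589927407 91.23015793461121
[[593.7 164.9  36. ]
 [680.3 153.7  36. ]] -7.367822905339397 87.22633148096719
```

```bash
python3 -m handwheel '[-0.9,-0.4,0,0,0,0,1, -1,-0.5,0,0,0,0,1, -1,-0.5,0,0,0,0,1, -1,-0.5,0,0,0,0,1, -1,-0.5,0,0,0,0,1, -1,-0.5,0,0,0,0,1, -1,-0.5,0,0,0,0,1, -1,-0.5,0,0,0,0,1, -1,-0.5,0,0,0,0,1, -1,-0.5,0,0,0,0,1]'
python3 -m handwheel '[-1,-0.5,0,0,0,0,1, -0.7,-0.2,0,0,0,0,1, 0,0,0,0,0,0.049,1, 0,0,0,0,0,0.05,1, 0,0,0,0,0,0.05,1, 0,0,0,0,0,0.05,1, 0,0,0,0,0,0.049,1, 0,0,0,0,0,0,1]'
python3 - <<'E'
from h import *
print(bot.get_state()["tool_pos"],bot.get_state()["joint_pos"])
for n in ["wrist","scene"]:
    c=vision.capture(n); save(c,f"{n}2.pkl"); cv2.imwrite(f"pics/{n}2.png",c["color"])
crop(c,200,230,80,80,6,"s2")
E
```

```text
t: 3.3
tool_pos: [467.6, -121.1, 248.2]
orientation: [0.004, 0.711, 0.703, 0.001]
contact_force: [0.2, -0.4, -0.2]
opening: 85.5
t: 4.3
tool_pos: [439.7, -179.8, 250.9]
orientation: [0.006, 0.932, 0.363, 0.003]
contact_force: [-0.1, 0.3, 0.4]
opening: 85.4
[ 439.7433584  -179.82480035  250.92175432] [-6.22739546e-01  1.11016206e-01  1.70480241e+00 -1.16385284e-03
  1.31313379e+00  2.05788683e-01]
```

View pics/wrist2.png

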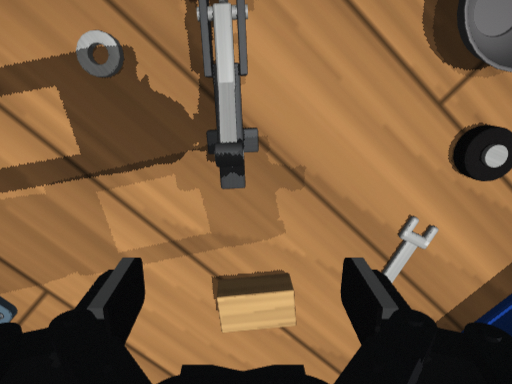

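View pics/s2.png

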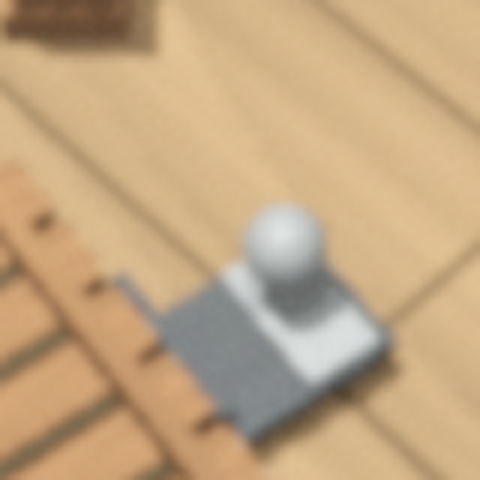

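```bash
python3 - <<'E'
from h import *
c=load("wrist2.pkl"); crop(c,180,0,100,200,4,"w3") if 0 else crop(c,190,0,80,200,3,"w3")
E
```

```text
(no output)
```

View pics/w3.png

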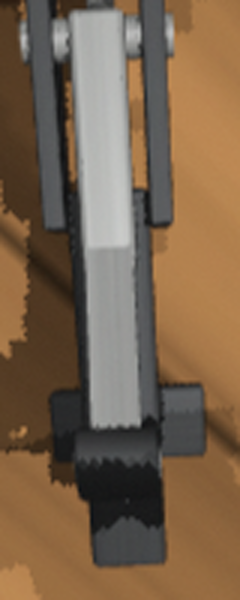

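```bash
python3 - <<'E'
from h import *
w=load("wrist2.pkl")
print(w["position"])
A=atz(w,[[222.3,12.7]],92)[0]; print("axis",A)
for z in (118,124,130):
    r=atz(w,[[229.3,154.3]],z)[0]; v=A-r; print(z,r.round(1),np.linalg.norm(v[:2]),np.degrees(np.arctan2(v[1],v[0])))
# coupler fit using w0 corners + w2
w0=load("wrist0.pkl")
uw=np.array([[357,112],[467,218],[350,325],[240,218]])/2.5+[120,140]
from scipy.optimize import least_squares
loc=np.array([[30,29,98],[30,-29,98],[-30,-29,98],[-30,29,98]])
feet=np.array([[50,393],[205,455]])
def f(p):
    T=frame(p[0],p[1],p[2]); r=proj(w0,app(T,loc))-uw
    r2=proj(w,app(T,[[-55,0,92],[-55-108*np.cos(p[3]+.243),0,92+108*np.sin(p[3]+.243)]]))-[[222.3,12.7],[229.3,154.3]]
    return np.r_[r.ravel(),r2.ravel()]
s=least_squares(f,[567,-41,.8,0.05]); print(s.x,np.degrees(s.x[2]),s.fun.round(1))
T=frame(*s.x[:3]); print("roller",app(T,[-55-108*np.cos(s.x[3]+.243),0,92+108*np.sin(s.x[3]+.243)]))
st=bot.get_state(); print(Rm(st["orientation"]))
E
```

```text
[ 496.96819057 -125.75844344  379.9616397 ]
axis [528.53638645 -81.49032045  92.        ]
118 [ 455.5 -154.8  118. ] 103.44099451665453 45.11038320648465
124 [ 456.5 -154.1  124. ] 102.30058487240292 45.22425563923957
130 [ 457.4 -153.4  130. ] 101.16058842037006 45.34069503752383
[ 5.67653299e+02 -4.14329446e+01  7.90433007e-01  3.91615997e-02] 45.288475293771164 [-0.2 -1.7  2.   0.7 -0.1  0.9 -2.3  2.6 -0.6 -1.4 -0.3  0.1]
roller [[ 455.98130889 -154.23513715  122.0707012 ]]
[[ 0.73522847  0.67775215  0.00954556]
 [ 0.67781784 -0.73518383 -0.00822867]
 [ 0.00144075  0.0125201  -0.99992058]]
```

```bash
python3 -m handwheel '[0.97,-0.26,0,0.004,0,-0.0145,1, 0,0,0.5,0,0,0,0.7, 0,0,0.8,0,0,0,0.6, 0,0,0.9,0,0,0,0.6, 0,0,0.6,0,0,0,0.6, 0,0,0.2,0,0,0,0.6]'
python3 - <<'E'
from h import *
st=bot.get_state();print(st["tool_pos"],Rm(st["orientation"]).round(4).tolist())
c=vision.capture("wrist"); save(c,"wrist3.pkl"); cv2.imwrite("pics/wrist3.png",c["color"])
print(proj(c,[[456,-154.2,122]]), proj(c,st["tool_pos"]))
E
```

```text
t: 5.15
tool_pos: [454.4, -155.8, 156.7]
orientation: [0.001, 0.921, 0.39, -0.0]
contact_force: [-0.2, 1.0, -0.2]
opening: 50.8
[ 454.43379629 -155.78074494  156.72747251] [[0.6958, 0.7182, 0.0002], [0.7182, -0.6958, -0.0013], [-0.0008, 0.001, -1.0]]
[[241.14606076 239.08363935]] [[240.97098958 278.3765603 ]]
```

View pics/wrist3.png

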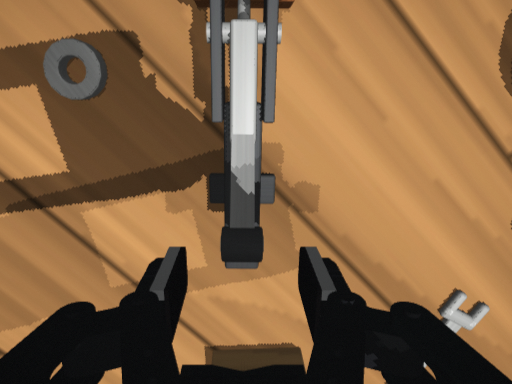

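```bash
python3 -m handwheel '[0,0,0.7,0,0,0,0.6, 0,0,0.55,0,0,0,0.6, 0,0,0,0,0,0,0.4, 0,0,0,0,0,0,0.3, 0,0,0,0,0,0,0.2, 0,0,0,0,0,0,0.1, 0,0,0,0,0,0,0.1]'
python3 - <<'E'
from h import *
st=bot.get_state();print(st["tool_pos"],st["contact_force"],st["torque"],st["opening"])
c=vision.capture("wrist"); save(c,"wrist4.pkl"); cv2.imwrite("pics/wrist4.png",c["color"])
E
```

```text
t: 6.08
tool_pos: [455.8, -157.6, 121.8]
orientation: [0.003, 0.92, 0.391, 0.001]
contact_force: [0.5, 0.9, -0.3]
opening: 19.2
[ 455.8428357  -157.60718237  121.78625463] [ 0.48374076  0.94238522 -0.34850938] [ 0.12413632 -0.0297828   0.10434221] 19.156321245152625
```

View pics/wrist4.png

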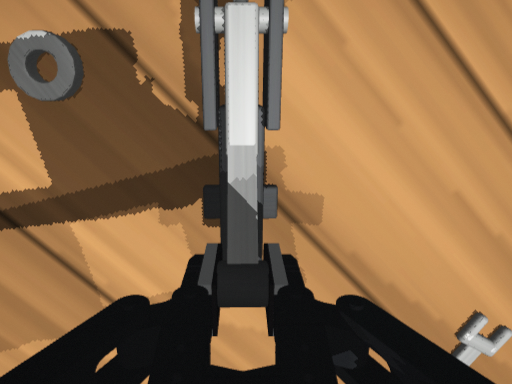

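```bash
python3 -m handwheel '[0.12,0,-0.34,0,0,0,0.1, 0.15,0,-0.33,0,0,0,0.1, 0.18,0,-0.31,0,0,0,0.1, 0.21,0,-0.29,0,0,0,0.1]'
python3 - <<'E'
from h import *
st=bot.get_state();p=st["tool_pos"];M=Rm(st["orientation"])
print(p,st["contact_force"],st["torque"],st["opening"])
d=p-[455.8,-157.6,121.8]; print("tool disp",(M.T@d).round(1), M.round(3).tolist())
E
```

```text
t: 6.62
tool_pos: [470.6, -142.3, 162.4]
orientation: [0.003, 0.921, 0.391, 0.002]
contact_force: [0.9, 0.9, -0.9]
opening: 19.2
[ 470.58148696 -142.31224936  162.42943766] [ 0.88255231  0.86304608 -0.94865015] [ 0.07035033 -0.12857907  0.01987234] 19.156013704091187
tool disp [ 21.3   0.3 -40.6] [[0.695, 0.719, 0.006], [0.719, -0.695, -0.004], [0.001, 0.007, -1.0]]
```

```bash
python3 -m handwheel '[0.25,0,-0.26,0,0,0,0.1, 0.27,0,-0.23,0,0,0,0.1, 0.29,0,-0.2,0,0,0,0.1, 0.31,0,-0.17,0,0,0,0.1]'
python3 - <<'E'
from h import *
st=bot.get_state();p=st["tool_pos"];M=Rm(st["orientation"])
print(st["contact_force"],st["torque"],st["opening"])
d=p-[455.8,-157.6,121.8]; print("tool disp",(M.T@d).round(1)); t=M.T@d
print("phi",np.arctan2(.2764-t[2]/108,.9611-t[0]/108), np.hypot(.2764-t[2]/108,.9611-t[0]/108))
E
```

```text
t: 7.12
tool_pos: [495.3, -116.4, 190.2]
orientation: [0.003, 0.921, 0.391, 0.002]
contact_force: [0.8, 0.3, -2.9]
opening: 19.0
[ 0.80478193  0.30349866 -2.86427904] [-0.03422777 -0.0946539  -0.03316679] 19.025395305350564
tool disp [ 57.1   0.2 -68.4]
phi 1.1270182988370538 1.0070444608332214
```

```bash
python3 -m handwheel '[0.24,0,-0.08,0,0,0,0.1, 0.2,0,-0.05,0,0,0,0.1, 0.1,0,-0.02,0,0,0,0.1]'
python3 - <<'E'
from h import *
st=bot.get_state();p=st["tool_pos"];M=Rm(st["orientation"])
print(st["contact_force"],st["torque"],st["opening"])
d=p-[455.8,-157.6,121.8]; print("tool disp",(M.T@d).round(1)); t=M.T@d
print("phi",np.arctan2(.2764-t[2]/108,.9611-t[0]/108), np.hypot(.2764-t[2]/108,.9611-t[0]/108))
E
```

```text
t: 7.5
tool_pos: [507.3, -104.1, 195.3]
orientation: [0.004, 0.92, 0.391, 0.001]
contact_force: [-2.5, -2.1, -0.6]
opening: 19.2
[-2.47764384 -2.09949872 -0.59125802] [-0.20512968  0.14884556 -0.06503596] 19.239507221777455
tool disp [ 74.2   0.5 -73.6]
phi 1.2916674083383461 0.9961293153522338
```

```bash
python3 -m handwheel '[0.05,0,0,0,0,0,0.1]'
python3 -m handwheel '[0,0,0,0,0,0,0.25, 0,0,0,0,0,0,0.45, 0,0,0,0,0,0,0.6, 0,0,-0.6,0,0,0,0.6, 0,0,-1,0,0,0,0.8,0,0,-1,0,0,0,1,0.5,0,-0.4,0,0,0,1, 0,0,0,0,0,0,1]'
python3 - <<'E'
from h import *
st=bot.get_state();p=st["tool_pos"];M=Rm(st["orientation"])
print(p,M.round(3).tolist(),st["opening"])
c=vision.capture("wrist"); save(c,"wrist5.pkl"); cv2.imwrite("pics/wrist5.png",c["color"])
c=vision.capture("side"); save(c,"side5.pkl"); crop(c,220,130,140,140,4.2,"d5")
E
```

```text
t: 7.62
tool_pos: [508.3, -103.1, 195.3]
orientation: [0.004, 0.92, 0.391, 0.001]
contact_force: [-1.6, -1.4, -0.4]
opening: 19.0
t: 8.62
tool_pos: [518.4, -91.8, 288.0]
orientation: [0.004, 0.921, 0.39, 0.002]
contact_force: [-0.6, -0.4, -1.3]
opening: 85.6
[518.42670409 -91.82820187 288.01558927] [[0.695, 0.719, 0.006], [0.719, -0.695, -0.005], [0.0, 0.008, -1.0]] 85.59599987742713
```

View pics/wrist5.png

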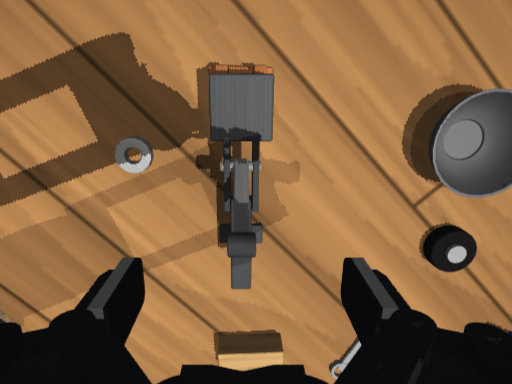

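View pics/d5.png

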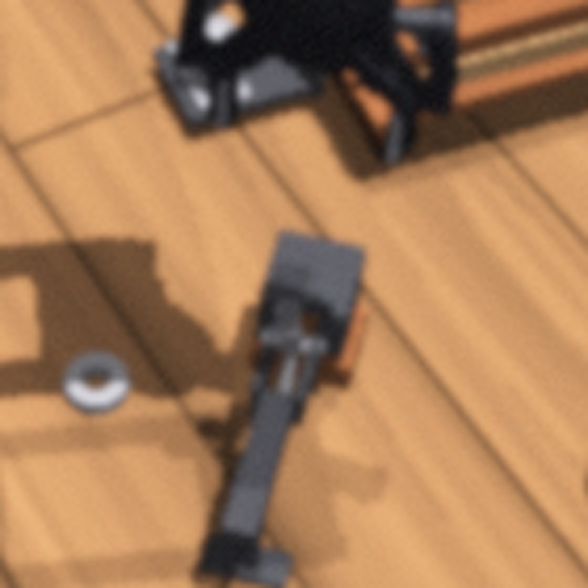

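```bash
python3 - <<'E'
from h import *
c=load("wrist5.pkl"); crop(c,195,55,100,210,2.8,"w5")
E
```

```text
(no output)
```

View pics/w5.png

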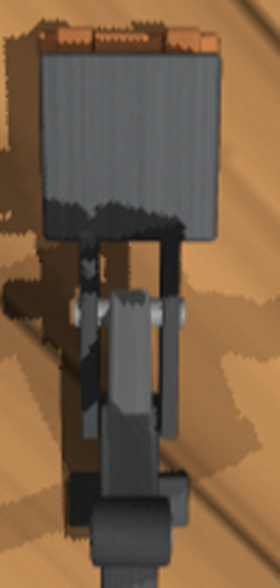

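```bash
python3 - <<'E'
from h import *
from scipy.optimize import least_squares
w=load("wrist5.pkl"); o=np.array([195,55])
uc=np.array([[41,55],[220,55],[217,240],[43,240]])/2.8+o   # +x left(+y)...
loc=np.array([[30,29,98],[30,-29,98],[-30,-29,98],[-30,29,98]])
rol=np.array([131,531])/2.8+o; ax=np.array([130,313])/2.8+o
def rp(q): return [-55-108*np.cos(q+.243),0,92+108*np.sin(q+.243)]
def f(p):
    T=frame(*p[:3]); return np.r_[(proj(w,app(T,loc))-uc).ravel(),(proj(w,app(T,[rp(p[3]),[-55,0,92]]))-[rol,ax]).ravel()]
s=least_squares(f,[567,-41,.8,1.0]); print(s.x,np.degrees(s.x[2]),s.fun.round(1))
st=bot.get_state(); M=Rm(st["orientation"]); p=st["tool_pos"]
print(M.T@(np.r_[s.x[:2],75]-p), np.degrees(np.arctan2(M[1,0],M[0,0])))
E
```

```text
[560.55375503 -50.39246499   0.79753503   1.0107122 ] 45.69539140978963 [-1.  -1.   0.9 -0.7 -0.1  1.2  0.   1.1  0.2  0.  -0.1 -0.2]
[ 60.31638292   0.92294925 211.61389089] 45.921459360981245
```

```bash
python3 - <<'E'
from h import *
a=load("side1.pkl");b=load("side5.pkl")
ga=cv2.cvtColor(a["color"],6);gb=cv2.cvtColor(b["color"],6)
for (x,y,w,h,n) in [(283,178,30,14,"headfront"),(262,248,32,24,"foot"),(296,200,14,24,"chock"),(230,205,30,30,"ring")]:
    t=ga[y:y+h,x:x+w]; r=cv2.matchTemplate(gb[y-15:y+h+15,x-15:x+w+15],t,cv2.TM_CCOEFF_NORMED); _,m,_,l=cv2.minMaxLoc(r); print(n,m,l[0]-15,l[1]-15)
P0=app(frame(567.6,-41.4,.79),[[30,29,98],[30,-29,98],[-30,-29,98],[-165,28,0],[-165,-28,0]])
P1=app(frame(560.5,-50.4,.797),[[30,29,98],[30,-29,98],[-30,-29,98],[-165,28,0],[-165,-28,0]])
print(proj(a,P0).round(1).tolist());print(proj(b,P1).round(1).tolist())
E
```

```text
headfront 0.9606866836547852 0 2
foot 0.9122378826141357 0 3
chock 0.9479885697364807 0 1
ring 0.42675310373306274 0 0
[[286.9, 181.0], [307.6, 185.5], [302.8, 202.1], [268.1, 258.5], [288.5, 263.6]]
[[286.3, 184.2], [307.1, 188.6], [302.4, 205.5], [267.8, 262.3], [288.4, 267.3]]
```

```bash
python3 -m handwheel '[0.9,0.03,0,0.0025,0,0,1, 0.9,0,0.4,0,0,0,1, 0,0,0.9,0,0,0,1, 0,0,0.9,0,0,0,1, 0,0,0.9,0,0,0,1, 0,0,0.8,0,0,0,1, 0,0,0.5,0,0,0,1, 0,0,0.3,0,0,0,1, 0,0,0,0,0,0,1]'
python3 - <<'E'
from h import *
st=bot.get_state(); M=Rm(st["orientation"]); p=st["tool_pos"]
print(p,st["contact_force"],"togo",M.T@(np.r_[560.5,-50.4,75]-p), M.round(4).tolist())
c=vision.capture("wrist"); save(c,"wrist6.pkl"); cv2.imwrite("pics/wrist6.png",c["color"])
E
```

```text
t: 9.85
tool_pos: [549.5, -54.9, 133.8]
orientation: [-0.004, 0.921, 0.389, -0.007]
contact_force: [0.3, 0.7, 1.0]
opening: 85.3
[549.54543732 -54.85386921 133.80347901] [0.26203309 0.6529638  1.01331192] togo [11.34928809  5.51828013 58.6381342 ] [[0.6975, 0.7165, -0.0156], [0.7166, -0.6975, 0.0029], [-0.0088, -0.0132, -0.9999]]
```

View pics/wrist6.png

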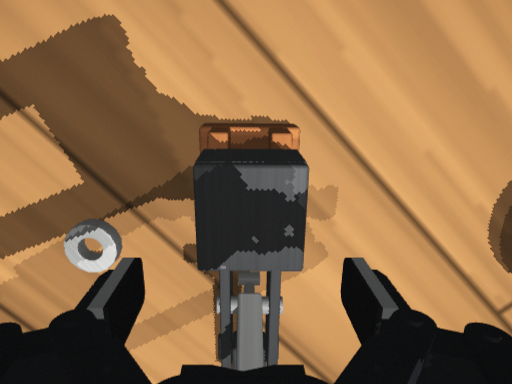

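```bash
python3 -m handwheel '[0.18,0.185,0,-0.0042,0.0028,0,1, 0,0,0.6,0,0,0,1, 0,0,0.6,0,0,0,1, 0,0,0,0,0,0,1]'
python3 - <<'E'
from h import *
st=bot.get_state(); M=Rm(st["orientation"]); p=st["tool_pos"]
print(p,st["contact_force"],"togo",M.T@(np.r_[560.5,-50.4,75]-p), M.round(4).tolist())
E
```

```text
t: 10.4
tool_pos: [562.6, -55.9, 101.8]
orientation: [0.004, 0.921, 0.389, 0.005]
contact_force: [-0.1, 0.2, -1.1]
opening: 85.4
[562.57566305 -55.88728574 101.7904014 ] [-0.06133404  0.23649324 -1.05542851] togo [ 2.31475531 -5.62240815 26.74275086] [[0.6973, 0.7167, 0.0127], [0.7167, -0.6973, -0.0035], [0.0064, 0.0115, -0.9999]]
```

```bash
for i in 1 2; do python3 -m handwheel '[0,0,0,0,0,0,1]'; python3 - <<'E'
from h import *
st=bot.get_state(); M=Rm(st["orientation"]); p=st["tool_pos"]
print("togo",M.T@(np.r_[560.5,-50.4,75]-p), M[2].round(4).tolist())
E
done
```

```text
t: 10.52
tool_pos: [563.5, -56.0, 102.9]
orientation: [0.005, 0.921, 0.389, 0.006]
contact_force: [0.1, -0.0, -0.1]
opening: 85.5
togo [ 1.75522663 -6.43567318 27.80873316] [0.0074, 0.0133, -0.9999]
t: 10.65
tool_pos: [564.1, -56.1, 103.8]
orientation: [0.005, 0.921, 0.389, 0.007]
contact_force: [-0.5, -0.2, -0.3]
opening: 85.5
togo [ 1.3504477  -7.02135425 28.74423967] [0.0082, 0.0148, -0.9999]
```

```bash
python3 -m handwheel '[-0.12,-0.2,0.1,0.003,-0.0016,0,1]'; python3 - <<'E'
from h import *
st=bot.get_state(); M=Rm(st["orientation"]); p=st["tool_pos"]
print("togo",M.T@(np.r_[560.5,-50.4,75]-p), M[2].round(4).tolist(),st["joint_vel"].round(3))
E
python3 -m handwheel '[0,0,0,0,0,0,1]'; python3 - <<'E'
from h import *
st=bot.get_state(); M=Rm(st["orientation"]); p=st["tool_pos"]
print("togo",M.T@(np.r_[560.5,-50.4,75]-p), M[2].round(4).tolist(),st["joint_vel"].round(3))
E
```

```text
t: 10.78
tool_pos: [557.9, -54.7, 101.6]
orientation: [0.002, 0.921, 0.389, 0.003]
contact_force: [0.8, 0.1, 0.1]
opening: 85.3
togo [ 4.79319315 -1.38209753 26.5929084 ] [0.0039, 0.0069, -1.0] [-0.005 -0.015  0.103 -0.002  0.015 -0.007]
t: 10.9
tool_pos: [557.3, -54.6, 101.5]
orientation: [0.002, 0.921, 0.389, 0.003]
contact_force: [-0.7, -0.6, 0.7]
opening: 85.3
togo [ 5.105758   -0.78445189 26.52048775] [0.0035, 0.0061, -1.0] [ 0.001 -0.007 -0.016 -0.001 -0.007  0.   ]
```

```bash
python3 -m handwheel '[-0.02,-0.02,0.4,0.0018,-0.001,0,1, 0,0,0.35,0,0,0,1, 0,0,0,0,0,0,1]'; python3 - <<'E'
from h import *
st=bot.get_state(); M=Rm(st["orientation"]); p=st["tool_pos"]
print(st["contact_force"],"togo",M.T@(np.r_[560.5,-50.4,75]-p), M[2].round(4).tolist(),st["joint_vel"].round(3))
c=vision.capture("wrist"); save(c,"wrist7.pkl"); cv2.imwrite("pics/wrist7.png",c["color"])
E
```

```text
t: 11.28
tool_pos: [556.2, -54.6, 77.1]
orientation: [-0.0, 0.921, 0.389, -0.0]
contact_force: [0.9, -0.4, 0.2]
opening: 85.3
[ 0.86573233 -0.35014132  0.17502254] togo [5.97705634 0.18426361 2.09704515] [-0.0001, -0.0004, -1.0] [ 0.    -0.002 -0.006 -0.     0.    -0.001]
```

View pics/wrist7.png

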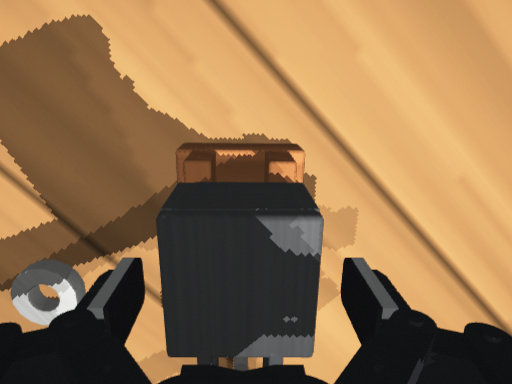

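```bash
python3 -m handwheel '[0,0,0,0,0,0,0.8, 0,0,0,0,0,0,0.7, 0,0,0,0,0,0,0.6, 0,0,0,0,0,0,0.4, 0,0,0,0,0,0,0.4]'; python3 - <<'E'
from h import *
st=bot.get_state(); M=Rm(st["orientation"]); p=st["tool_pos"]
print(st["contact_force"],st["torque"],"togo",M.T@(np.r_[560.5,-50.4,75]-p), M[2].round(4).tolist(), M[:2,0])
E
```

```text
t: 11.95
tool_pos: [556.7, -54.5, 77.9]
orientation: [0.0, 0.921, 0.389, 0.0]
contact_force: [-0.0, 0.1, -1.3]
opening: 57.1
[-0.00788444  0.14691242 -1.28427528] [ 0.08105512  0.07829886 -0.05612836] togo [ 5.59261866 -0.0783857   2.94940615] [0.0006, 0.0003, -1.0] [0.69725401 0.71682388]
```

```bash
python3 - <<'E'
from h import *
w=load("wrist7.pkl"); crop(w,140,170,200,200,4,"w7")
p=np.array([556.2,-54.6,77.1]); q=bot.get_state()["orientation"]; M=Rm(q)
for r in ([158,213],[323,213],[166,356],[314,356]): print((M.T@(atz(w,[r],98)[0]-p)).round(1))
E
```

```text
[ 38.  -27.9 -20.9]
[ 38.   27.9 -20.9]
[-21.7 -29.3 -20.9]
[-21.8  28.6 -20.9]
```

View pics/w7.png

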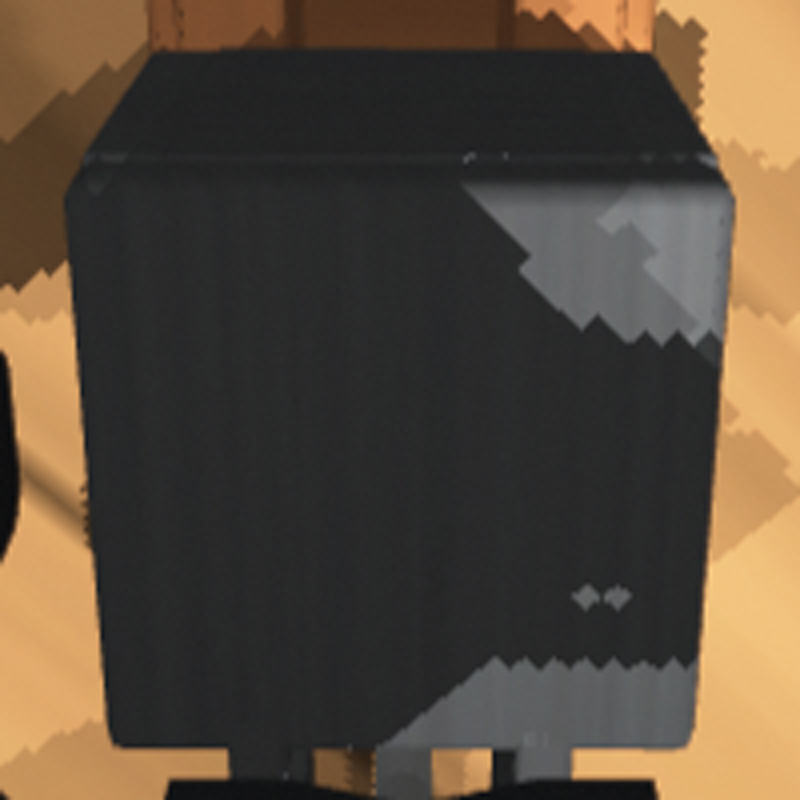

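```bash
python3 -m handwheel '[0,0,-0.3,0,0,0,0.4, 0,0,-0.6,0,0,0,0.4, 0,0,-0.7,0,0,0,0.4, 0,0,-0.7,0,0,0,0.4, 0,0,-0.5,0,0,0,0.4, 0,0,0,0,0,0,0.4]'; python3 - <<'E'
from h import *
st=bot.get_state(); M=Rm(st["orientation"]); p=st["tool_pos"]
print(p,st["contact_force"],st["torque"],M.round(4).tolist())
c=vision.capture("side"); save(c,"side8.pkl"); crop(c,200,80,200,200,3,"d8")
s=load("scene2.pkl"); print("can",atz(load("side0.pkl"),[[198,120],[160,148]],0))
c=vision.capture("wrist");save(c,"wrist8.pkl");cv2.imwrite("pics/wrist8.png",c["color"])
E
```

```text
t: 12.7
tool_pos: [554.8, -53.9, 163.5]
orientation: [-0.002, 0.921, 0.389, -0.002]
contact_force: [-0.0, -0.0, -5.0]
opening: 57.0
[554.75459828 -53.89815609 163.4530404 ] [-0.00954964 -0.04200279 -4.99163881] [ 0.10786981 -0.16807747 -0.01437807] [[0.6974, 0.7167, -0.0044], [0.7167, -0.6974, 0.0022], [-0.0016, -0.0047, -1.0]]
can [[491.41104895 450.91536612   0.        ]
 [328.67220817 388.19602354   0.        ]]
```

View pics/d8.png

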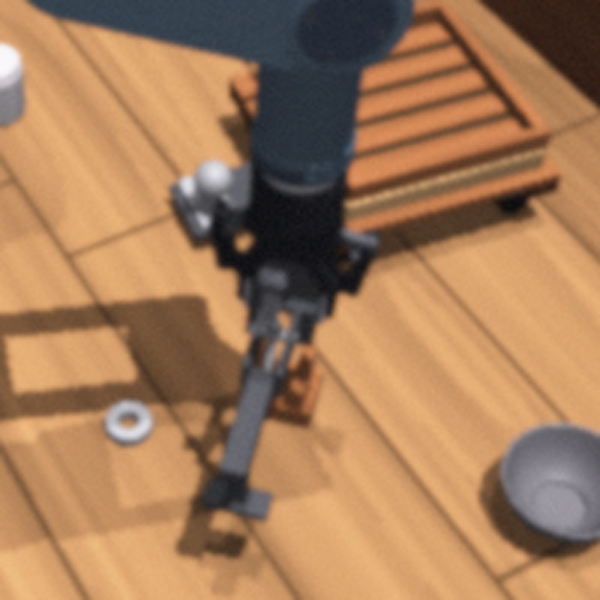

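View pics/wrist8.png

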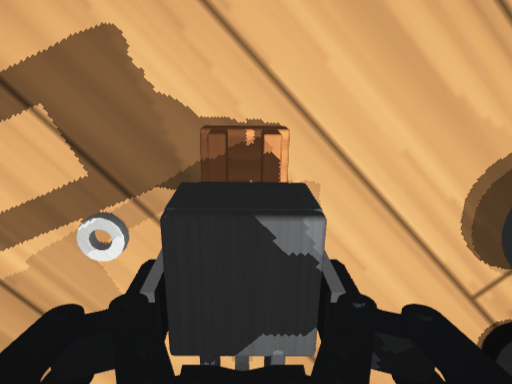

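```bash
python3 -m handwheel '[0.6,-0.58,0,0,0,0.048,0.4, 0.5,-0.67,0,0,0,0.048,0.4, 0.39,-0.74,0,0,0,0.048,0.4, 0.27,-0.79,0,0,0,0.048,0.4, 0.14,-0.82,0,0,0,0.048,0.4, 0.01,-0.83,0,0,0,0.048,0.4, -0.12,-0.82,0,0,0,0,0.4, -0.12,-0.82,0,0,0,0,0.4, -0.1,-0.6,0,0,0,0,0.4, 0,0,0,0,0,0,0.4]'; python3 - <<'E'
from h import *
st=bot.get_state(); M=Rm(st["orientation"]); p=st["tool_pos"]
print(p,st["contact_force"],st["torque"],M.round(4).tolist(),np.degrees(np.arctan2(M[1,0],M[0,0])))
c=vision.capture("wrist");save(c,"wrist9.pkl");cv2.imwrite("pics/wrist9.png",c["color"])
E
```

```text
t: 14.05
tool_pos: [546.3, 170.1, 150.4]
orientation: [-0.0, 0.998, -0.069, -0.014]
contact_force: [0.0, -0.2, -4.9]
opening: 57.4
[546.29038487 170.12721728 150.39697026] [ 0.01996539 -0.24269156 -4.89167415] [-0.04400253 -0.16913102 -0.0109647 ] [[0.9901, -0.1375, -0.027], [-0.1375, -0.9905, 0.0021], [-0.0271, 0.0016, -0.9996]] -7.9050840315837565
```

View pics/wrist9.png

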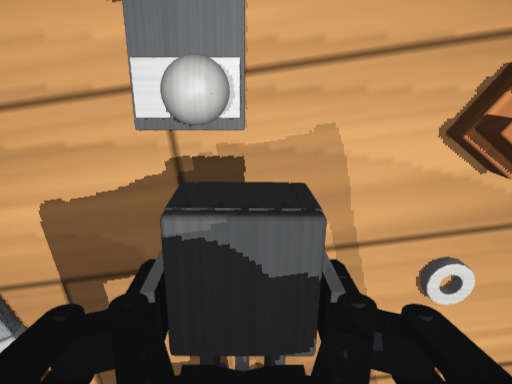

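```bash
python3 -m handwheel '[0,-0.3,0,0,0.006,0,0.4, 0,-0.3,0,0,0,0,0.4, 0,0,0,0,0,0,0.4]'; python3 - <<'E'
from h import *
st=bot.get_state(); M=Rm(st["orientation"]); p=st["tool_pos"]
print(p,st["contact_force"],M.round(4).tolist(),np.degrees(np.arctan2(M[1,0],M[0,0])))
c=vision.capture("wrist");save(c,"wrist10.pkl");crop(c,120,0,250,384,2,"w10"); 
import pickle;pickle.dump((p,M),open("st10.pkl","wb"))
w1=load("wrist1.pkl");s=load("scene2.pkl");d=load("side8.pkl");w9=load("wrist9.pkl")
obs=[(w1,[241.7,179.6]),(s,[247.5,270.2]),(d,[271,139.3])]
P=tri(obs);print("ball3",P,[ (proj(k,P)[0]-u).round(1) for k,u in obs])
obs.append((w9,[195,90])); P=tri(obs);print("ball4",P,[ (proj(k,P)[0]-u).round(1) for k,u in obs])
E
```

```text
t: 14.48
tool_pos: [549.1, 186.7, 150.1]
orientation: [0.001, 0.998, -0.07, -0.004]
contact_force: [0.3, 0.5, -4.9]
opening: 57.2
[549.14714294 186.68382356 150.07015561] [ 0.32029844  0.47536688 -4.94719702] [[0.9901, -0.1399, -0.0075], [-0.1399, -0.9902, -0.0017], [-0.0072, 0.0028, -1.0]] -8.043507646463048
ball3 [623.74315621 187.65237486  71.84482627] [array([-1. , -0.5]), array([-1. ,  0.2]), array([-0.6, -0.2])]
ball4 [623.814004   187.49579799  71.75734506] [array([-0.9, -0.4]), array([-1. ,  0.2]), array([-0.5, -0.1]), array([-0.6,  0.6])]
```

View pics/w10.png

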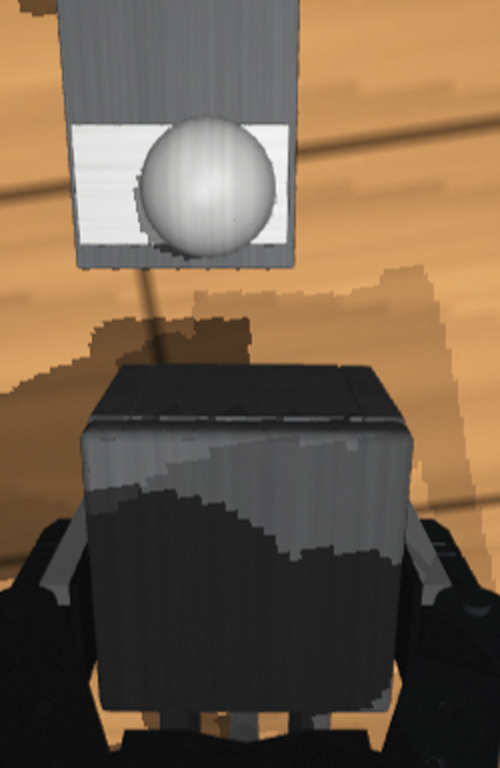

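```bash
python3 - <<'E'
from h import *
w=load("wrist10.pkl"); p,M=load("st10.pkl"); o=np.array([120,0])
def t(uv,z): return (M.T@(atz(w,[np.array(uv)/2+o],z)[0]-p)).round(1)
print("ball tool",t([207,186],71.8), "ball world",atz(w,[np.array([207,186])/2+o],71.8))
print("tri ball tool",M.T@(np.array([623.8,187.5,71.8])-p))
# grasp: tcp z 77.5 when head top at 98
hz=p[2]+20.3
for u in ([84,425],[410,425],[101,711],[390,711]): print("head",t(u,hz))
for a,b in (([60,0],[78,268]),([298,0],[294,268])):
    A=atz(w,[np.array(a)/2+o],36)[0];B=atz(w,[np.array(b)/2+o],36)[0];v=A-B;print("plate yaw",np.degrees(np.arctan2(v[1],v[0])))
v=atz(w,[np.array([72,125])/2+o],36)[0]-atz(w,[np.array([290,125])/2+o],36)[0];print(np.degrees(np.arctan2(v[1],v[0]))-90)
E
```

```text
ball tool [ 75.2 -11.3  77.7] ball world [[624.5651065  187.25736513  71.8       ]]
tri ball tool [ 74.36593282 -11.46989878  77.70509589]
head [ 38.2 -27.7 -20.7]
head [ 38.   27.5 -20.5]
head [-22.  -28.8 -20.2]
head [-22.2  28.1 -20.1]
plate yaw -8.551641787306007
plate yaw -7.656666503605574
-8.06757436542567
```

```bash
python3 -m handwheel '[0.7,-0.37,0,0,0.002,0,0.4, 0.8,0,0,0,0,0,0.4, 0.7,0,0,0,0,0,0.4, 0,0,0,0,0,0,0.4]'; cat > st.py <<'E'
from h import *
st=bot.get_state(); M=Rm(st["orientation"]); p=st["tool_pos"]
tg=np.array([624.5,187.3,79.4])-np.r_[ (M@np.array([8,-.2,0]))[:2],0]
print(p.round(1),st["contact_force"].round(1),st["torque"].round(2),"tilt",M[2,:2].round(4),"yaw",np.degrees(np.arctan2(M[1,0],M[0,0])).round(2),"togo",(M.T@(tg-p)).round(1),st["opening"].round(1))
E
python3 st.py
```

```text
t: 15.02
tool_pos: [617.5, 187.0, 149.9]
orientation: [0.002, 0.998, -0.07, -0.001]
contact_force: [-0.9, -0.4, -4.2]
opening: 57.0Traceback (most recent call last):
  File "st.py", line 4, in <module>
    print(p.round(1),st["contact_force"].round(1),st["torque"].round(2),"tilt",M[2,:2].round(4),"yaw",np.degrees(np.arctan2(M[1,0],M[0,0])).round(2),"togo",(M.T@(tg-p)).round(1),st["opening"].round(1))
                                                                                                                                                                                  ^^^^^^^^^^^^^^^^^^^
AttributeError: 'float' object has no attribute 'round'
```

```bash
sed -i 's/,st\["opening"\].round(1))/,st["opening"])/' st.py; python3 -m handwheel '[0,0,0,0,0,0,0.4]'; python3 st.py; python3 - <<'E'
from h import *
for n in ("scene","side"):
    c=vision.capture(n);save(c,n+"11.pkl");cv2.imwrite(f"pics/{n}11.png",c["color"])
crop(load("scene11.pkl"),170,180,150,150,4,"s11")
E
```

```text
t: 15.15
tool_pos: [616.7, 186.7, 149.4]
orientation: [0.002, 0.998, -0.071, -0.002]
contact_force: [0.2, -0.8, -5.1]
opening: 57.5
[616.7 186.7 149.4] [ 0.2 -0.8 -5.1] [-0.04 -0.16  0.02] tilt [-0.0028  0.0044] yaw -8.1 togo [-0.2 -1.7 70. ] 57.462615932894366
```

View pics/s11.png

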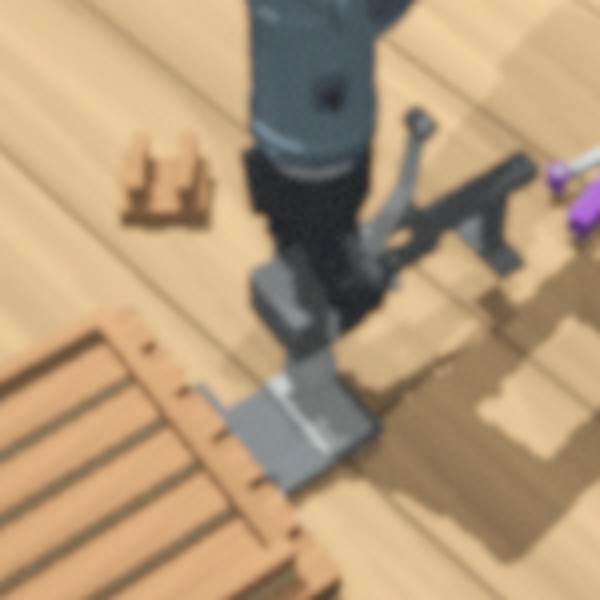

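View pics/side11.png

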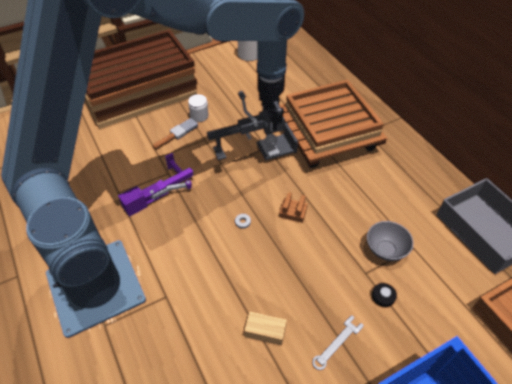

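```bash
python3 - <<'E'
from h import *
d=load("side11.pkl");s=load("scene11.pkl")
print("purple side@100,@0",atz(d,[[190,178]],100),atz(d,[[172,160]],0),atz(d,[[192,186]],0))
print("purple scene",atz(s,[[309,226]],100),atz(s,[[340,242]],0),atz(s,[[315,237]],0))
T=frame(624.5,187.3,np.radians(-8.1)); F=app(T,[[-165,28,0],[-165,-28,0],[-195,0,80],[-175,0,0]]);print(F,proj(s,F),proj(d,F))
E
```

```text
purple side@100,@0 [[337.73291666 137.68163134 100.        ]] [[342.65783301 319.88026684   0.        ]] [[354.99223374 190.73013916   0.        ]]
purple scene [[394.71533728 217.82418099 100.        ]] [[304.80273034 282.39717656   0.        ]] [[346.37844625 214.11659759   0.        ]]
[[465.09133097 238.26936569   0.        ]
 [457.20086198 182.82804085   0.        ]
 [431.44538675 214.77574023  80.        ]
 [451.2458599  211.95771559   0.        ]] [[295.81883804 262.99888903]
 [284.25895227 250.91196183]
 [299.49300815 236.35368369]
 [292.4727763  255.31983229]] [[218.06610564 162.88513142]
 [223.58087571 175.43545774]
 [209.45436103 153.6189899 ]
 [217.72122739 169.93740232]]
```

```bash
python3 -m handwheel '[0,-0.05,0.3,0.0012,0.0008,0,0.4, 0,0,0.4,0,0,0,0.4, 0,0,0,0,0,0,0.4, 0,0,0,0,0,0,0.4]'; python3 st.py
```

```text
t: 15.75
tool_pos: [615.2, 188.8, 126.8]
orientation: [0.0, 0.998, -0.07, -0.001]
contact_force: [-0.0, 0.5, -4.6]
opening: 57.4
[615.2 188.8 126.8] [-0.   0.5 -4.6] [-0.02 -0.16 -0.06] tilt [-0.0012  0.0006] yaw -8.04 togo [ 1.5  0.4 47.4] 57.3524263712806
```

```bash
python3 -m handwheel '[0.045,0.01,0.2,0,0.0004,0,0.4, 0,0,0.2,0,0,0,0.4, 0,0,0,0,0,0,0.4]'; python3 st.py;
```

```text
t: 16.12
tool_pos: [616.8, 188.3, 114.2]
orientation: [0.0, 0.998, -0.07, 0.0]
contact_force: [0.7, 0.5, -4.0]
opening: 57.0
[616.8 188.3 114.2] [ 0.7  0.5 -4. ] [ 0.02 -0.16 -0.03] tilt [0.0006 0.0005] yaw -8.04 togo [-0.2  0.1 34.8] 57.02589513560997
```

```bash
python3 -m handwheel '[0,0,0.15,0,0,0,0.4, 0,0,0.15,0,0,0,0.4, 0,0,0,0,0,0,0.4]'; python3 st.py;python3 -m handwheel '[0,0,0.08,0,0,0,0.4, 0,0,0.08,0,0,0,0.4]'; python3 st.py
```

```text
t: 16.5
tool_pos: [616.9, 188.3, 104.6]
orientation: [0.0, 0.998, -0.07, 0.0]
contact_force: [0.3, 0.5, -4.1]
opening: 57.3
[616.9 188.3 104.6] [ 0.3  0.5 -4.1] [-0.01 -0.17 -0.01] tilt [0.0007 0.0005] yaw -8.04 togo [-0.3  0.1 25.2] 57.331688692375515
t: 16.75
tool_pos: [617.2, 188.3, 99.9]
orientation: [0.0, 0.998, -0.07, 0.001]
contact_force: [-0.9, 1.0, -4.4]
opening: 57.3
[617.2 188.3  99.9] [-0.9  1.  -4.4] [-0.03 -0.21 -0.04] tilt [0.0015 0.0003] yaw -8.04 togo [-0.6  0.2 20.5] 57.270532640322955
```

```bash
for i in 1 2; do python3 -m handwheel '[0,0,0.08,0,0,0,0.4]' >/dev/null; python3 st.py; done
```

```text
[617.2 188.3  97.5] [-0.1 -0.2 -4.9] [ 0.01 -0.16 -0.04] tilt [0.0017 0.0002] yaw -8.04 togo [-0.7  0.2 18.1] 57.02018441131525
[617.5 188.2  95.3] [-1.2 -1.7  2.9] [-0.18 -0.01  0.03] tilt [0.0023 0.0004] yaw -8.03 togo [-1.   0.1 15.9] 57.144236842968745
```

```bash
python3 -m handwheel '[0,0,0.03,0,0,0,0.4]' >/dev/null; python3 st.py; python3 -m handwheel '[0,0,0.06,0,0,0,0.4]' >/dev/null; python3 st.py
```

```text
[617.7 188.2  94.8] [-2.2 -0.3 -0.4] [-0.07 -0.06  0.01] tilt [0.0029 0.0002] yaw -8.04 togo [-1.2  0.2 15.4] 57.12611230291782
[618.2 188.3  93.8] [-0.9  0.3  1.2] [-0.14 -0.07 -0.02] tilt [ 0.0044 -0.0002] yaw -8.03 togo [-1.7  0.3 14.4] 57.095736166117426
```

```bash
for i in 1 2 3; do python3 -m handwheel '[-0.025,0,0.08,0,-0.0008,0,0.4]' >/dev/null; python3 st.py; done
```

```text
[618.5 188.3  92.3] [ 0.4 -0.7  1.2] [-0.27 -0.4  -0.03] tilt [ 0.0045 -0.0006] yaw -8.03 togo [-2.   0.4 12.9] 56.98963850445494
[618.6 188.3  90.4] [ 0.6 -0.8  1.1] [-0.23 -0.44  0.06] tilt [ 0.004  -0.0008] yaw -8.03 togo [-2.1  0.4 11. ] 57.23678752735336
[618.4 188.3  88. ] [ 1.9 -1.5 -1.2] [-0.2  -0.51 -0.03] tilt [ 0.0026 -0.001 ] yaw -8.04 togo [-1.9  0.3  8.6] 57.28348138176326
```

```bash
for i in 1 2 3; do python3 -m handwheel '[0.01,0,0.08,0,-0.0003,0,0.4]' >/dev/null; python3 st.py; done
```

```text
[618.4 188.2  85. ] [ 1.1 -0.6 -3.9] [-0.16 -0.24  0.01] tilt [ 0.0006 -0.0008] yaw -8.05 togo [-1.8  0.3  5.6] 56.76134687630913
[618.1 188.2  81.5] [ 0.7 -0.6 -5.9] [-0.14 -0.41  0.02] tilt [-0.0021 -0.0005] yaw -8.05 togo [-1.5  0.2  2.1] 57.25923727343459
[617.4 188.1  77.9] [-0.   0.6 -5.3] [-0.01 -0.19 -0.02] tilt [-0.0055 -0.0001] yaw -8.05 togo [-0.9  0.  -1.5] 57.47954835441442
```

```bash
for i in 1 2; do python3 -m handwheel '[0,0,0.02,0,0.0012,0,0.4]' >/dev/null; python3 st.py; done
```

```text
[617.2 188.2  76.7] [ 1.6 -0.7  1. ] [-0.04  0.13  0.05] tilt [-0.0028  0.    ] yaw -8.05 togo [-0.6  0.1 -2.7] 57.0712420319186
[617.3 188.2  76.6] [ 1.  -1.6  2.8] [-0.03  0.63  0.04] tilt [ 0.0014 -0.0001] yaw -8.05 togo [-0.7  0.1 -2.8] 57.07659548083778
```

```bash
python3 -m handwheel '[0,0,0.03,0,-0.0006,0,0.4]' >/dev/null; python3 st.py; python3 -m handwheel '[0,0,0.04,0,-0.0006,0,0.4]' >/dev/null; python3 st.py
```

```text
[617.3 188.2  76.4] [ 0.1 -1.3  2.2] [-0.08  0.69  0.14] tilt [-0.0001 -0.0001] yaw -8.04 togo [-0.8  0.1 -3. ] 56.9803144063653
[617.5 188.2  76.2] [-0.3 -1.2  7.9] [-0.12  0.99  0.11] tilt [-0.0014 -0.0002] yaw -8.03 togo [-0.9  0.1 -3.2] 57.12415313272885
```

```bash
python3 -m handwheel '[0,0,-0.03,0,0,0,0.4, 0,0,0,0,0,0,0.7, 0,0,0,0,0,0,0.9, 0,0,0,0,0,0,1, 0,0,-0.5,0,0,0,1, 0,0,-0.9,0,0,0,1, 0,0,-0.9,0,0,0,1, 0,0,-0.9,0,0,0,1, 0,0,0,0,0,0,1]'; python3 st.py; python3 - <<'E'
from h import *
for n in ("scene","side","wrist"):
    c=vision.capture(n);save(c,n+"12.pkl");cv2.imwrite(f"pics/{n}12.png",c["color"])
crop(load("scene12.pkl"),200,180,150,130,5,"s12");crop(load("side12.pkl"),190,80,140,120,5,"d12")
E
```

```text
t: 19.62
tool_pos: [618.5, 188.8, 180.0]
orientation: [-0.001, 0.998, -0.07, 0.001]
contact_force: [0.8, -0.3, -0.6]
opening: 85.7
[618.5 188.8 180. ] [ 0.8 -0.3 -0.6] [-0.03  0.01 -0.03] tilt [ 0.0024 -0.002 ] yaw -8.04 togo [ -2.1   1.1 100.6] 85.74463640193785
```

View pics/wrist12.png

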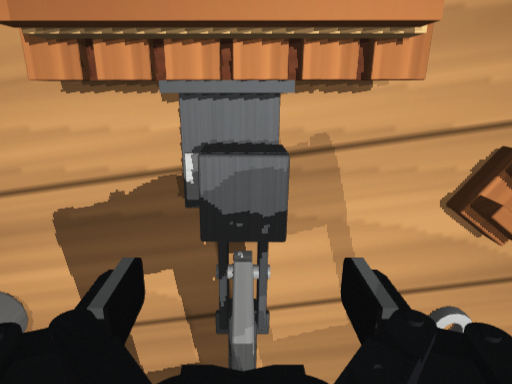

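View pics/s12.png

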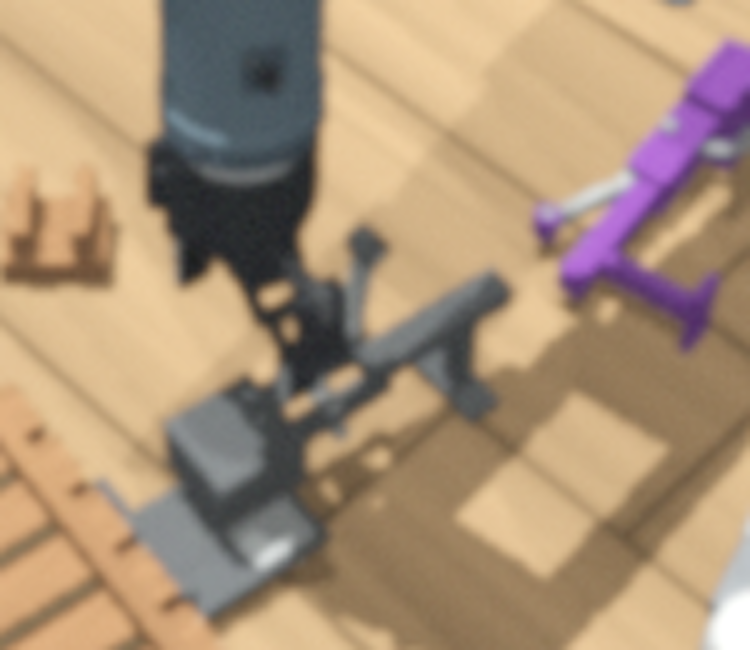

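View pics/d12.png

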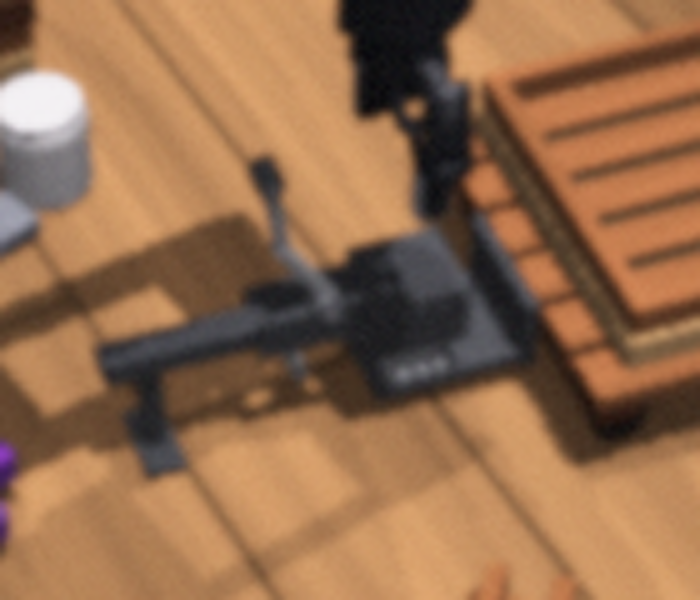

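```bash
python3 - <<'E'
from h import *
from scipy.optimize import least_squares
w=load("wrist12.pkl"); crop(w,170,80,140,300,2,"w12")
s=load("scene12.pkl");d=load("side12.pkl")
def rp(q,z=0): return [-55-108*np.cos(q+.243),0,92+z+108*np.sin(q+.243)]
uw=np.array([[200,153],[289,152],[286,241],[201,241]])
loc=np.array([[30,29,98],[30,-29,98],[-30,-29,98],[-30,29,98]])
rs=np.array([368,243])/5+[200,180]; rd=np.array([267,172])/5+[190,80]
def f(p):
    T=frame(*p[:3]);T[2,3]=p[4]
    return np.r_[(proj(w,app(T,loc))-uw).ravel(),(proj(s,app(T,[rp(p[3])]))[0]-rs),(proj(d,app(T,[rp(p[3])]))[0]-rd)]
r=least_squares(f,[624,187,-.14,1.0,0]);print(r.x,np.degrees(r.x[2]),r.fun.round(1))
E
```

```text
[ 6.25569086e+02  1.86800995e+02 -1.45767997e-01  1.01443033e+00
 -3.23147616e+00] -8.351891014720268 [-2.2 -0.2  1.7  1.2  0.4 -0.2 -0.1 -0.6 -1.4  0.9 -0.5  1.8]
```

View pics/w12.png

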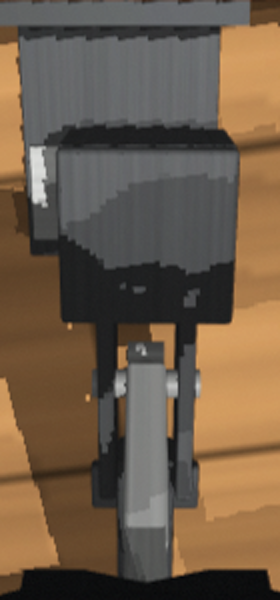

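```bash
python3 -m handwheel '[0,0,-0.8,0,0,0,1, 0,0,-0.9,0,0,0,1, 0,0,-0.7,0,0,0,1, -0.9,0,0,0,-0.0007,0,0.8, -0.9,0,0,0,0,0,0.6, -0.8,0,0,0,0,0,0.6, 0,0,0,0,0,0,0.6]'; python3 st.py; python3 - <<'E'
from h import *
c=vision.capture("wrist");save(c,"wrist13.pkl");cv2.imwrite(f"pics/wrist13.png",c["color"])
T=frame(625.2,187,-.143)
P=app(T,[[-55-108*np.cos(1.014+.243),0,89+108*np.sin(1.014+.243)]])[0]; st=bot.get_state();M=Rm(st["orientation"])
print(P,proj(c,P),"togo",M.T@(P-st["tool_pos"]))
E
```

```text
t: 20.65
tool_pos: [532.8, 198.6, 239.3]
orientation: [0.002, 0.997, -0.071, -0.014]
contact_force: [1.2, -0.3, 0.8]
opening: 51.1
[532.8 198.6 239.3] [ 1.2 -0.3  0.8] [ 0.02 -0.08 -0.  ] tilt [-0.0275  0.0057] yaw -8.1 togo [ 88.7  -2.4 157.5] 51.13088140957927
[537.76510474 199.58911887 191.72620965] [[239.68121423 223.35380741]] togo [ 5.03834276 -2.02537181 47.36310227]
```

View pics/wrist13.png

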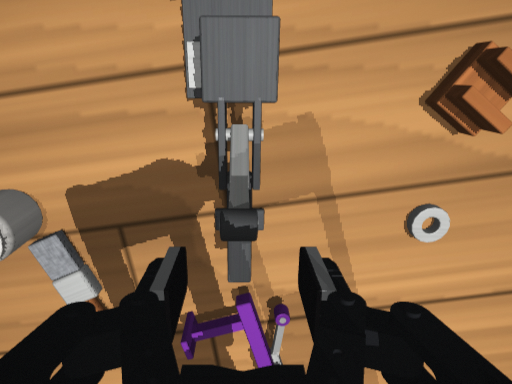

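```bash
python3 -m handwheel '[0.16,-0.05,0,0.001,0.007,0,0.6, 0,0,0,0,0,0,0.6]'; cat > st2.py <<'E'
from h import *
st=bot.get_state();M=Rm(st["orientation"]); P=np.array([537.8,199.6,191.7])
print(st["tool_pos"].round(1),st["contact_force"].round(1),st["torque"].round(2),"tilt",M[2,:2].round(4),"togo",(M.T@(P-st["tool_pos"])).round(1),round(st["opening"],1))
E
python3 st2.py
```

```text
t: 20.95
tool_pos: [540.5, 198.8, 238.0]
orientation: [0.001, 0.997, -0.071, -0.002]
contact_force: [0.2, -0.7, -0.2]
opening: 51.3
[540.5 198.8 238. ] [ 0.2 -0.7 -0.2] [-0.04  0.01  0.05] tilt [-0.0038  0.0028] togo [-2.6 -0.5 46.3] 51.3
```

```bash
python3 -m handwheel '[-0.08,-0.01,0.5,0.0007,0.001,0,0.6, 0,0,0.5,0,0,0,0.6, 0,0,0.35,0,0,0,0.6, 0,0,0,0,0,0,0.6]';python3 st2.py; python3 - <<'E'
from h import *
c=vision.capture("wrist");save(c,"wrist14.pkl");cv2.imwrite(f"pics/wrist14.png",c["color"])
E
```

```text
t: 21.45
tool_pos: [539.8, 198.8, 195.0]
orientation: [0.0, 0.997, -0.072, -0.0]
contact_force: [-1.2, 0.2, 0.3]
opening: 51.5
[539.8 198.8 195. ] [-1.2  0.2  0.3] [-0.05  0.02  0.03] tilt [-0.0006  0.0008] togo [-2.1 -0.5  3.3] 51.5
```

View pics/wrist14.png

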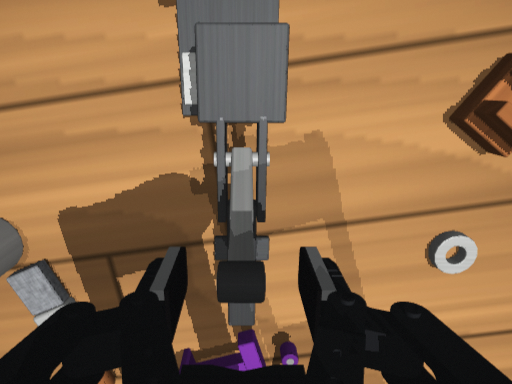

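```bash
python3 -m handwheel '[-0.03,0,0.03,0,0,0,0.45, 0,0,0,0,0,0,0.3, 0,0,0,0,0,0,0.2, 0,0,0,0,0,0,0.1, 0,0,0,0,0,0,0.1]';python3 st2.py
```

```text
t: 22.12
tool_pos: [539.9, 199.2, 196.0]
orientation: [-0.0, 0.997, -0.072, 0.001]
contact_force: [-0.5, 0.5, -1.0]
opening: 18.9
[539.9 199.2 196. ] [-0.5  0.5 -1. ] [-0.01 -0.02  0.02] tilt [ 0.0026 -0.0003] togo [-2.2 -0.1  4.3] 18.9
```

```bash
python3 -m handwheel '[-0.33,0,0.13,0,0,0,0.1, -0.32,0,0.16,0,0,0,0.1, -0.3,0,0.19,0,0,0,0.1]'; cat > st3.py <<'E'
from h import *
st=bot.get_state();M=Rm(st["orientation"]); d=M.T@(st["tool_pos"]-[539.9,199.2,196.0])
a,b=.3087-d[0]/108,.9512-d[2]/108
print("tilt",M[2,:2].round(4),"F",(M.T@st["contact_force"]).round(1),st["torque"].round(2),"d",d.round(1),"phi",np.arctan2(b,a).round(3),"r",np.hypot(a,b).round(3),round(st["opening"],1))
E
python3 st3.py
```

```text
t: 22.5
tool_pos: [510.9, 203.5, 181.6]
orientation: [-0.0, 0.997, -0.072, 0.002]
contact_force: [2.0, -0.2, -1.2]
opening: 18.5
tilt [ 0.0049 -0.0009] F [ 2.  -0.   1.2] [-0.03 -0.21  0.04] d [-29.4  -0.1  14.3] phi 0.954 r 1.004 18.5
```

```bash
python3 -m handwheel '[-0.27,0,0.23,0,-0.0005,0,0.1, -0.25,0,0.26,0,-0.0005,0,0.1, -0.22,0,0.28,0,0,0,0.1]'; python3 st3.py
```

```text
t: 22.88
tool_pos: [486.1, 207.2, 156.8]
orientation: [-0.0, 0.997, -0.071, 0.0]
contact_force: [-0.5, -0.6, 0.6]
opening: 18.3
tilt [ 0.0002 -0.0008] F [-0.4  0.7 -0.6] [-0.01 -0.11 -0.03] d [-54.4  -0.2  39.2] phi 0.627 r 1.003 18.3
```

```bash
python3 -m handwheel '[-0.19,0,0.28,0,0,0,0.1, -0.16,0,0.3,0,0,0,0.1]'; python3 st3.py
```

```text
t: 23.12
tool_pos: [475.0, 208.8, 138.0]
orientation: [-0.0, 0.997, -0.071, 0.0]
contact_force: [1.2, 0.8, -1.0]
opening: 18.3
tilt [ 0.0004 -0.0007] F [ 1.1 -1.   1. ] [-0.06 -0.19 -0.02] d [-65.6  -0.2  58. ] phi 0.425 r 1.005 18.3
```

```bash
python3 -m handwheel '[-0.09,0,0.2,0,0,0,0.1]'; python3 st3.py; python3 -m handwheel '[-0.06,0,0.18,0,0,0,0.1]'>/dev/null; python3 st3.py
```

```text
t: 23.25
tool_pos: [472.2, 209.2, 131.2]
orientation: [-0.0, 0.997, -0.071, 0.0]
contact_force: [0.1, -0.7, -0.7]
opening: 18.4
tilt [ 0.0003 -0.0006] F [0.2 0.7 0.7] [ 0.01 -0.14  0.05] d [-68.5  -0.2  64.8] phi 0.357 r 1.006 18.4
tilt [ 0.     -0.0006] F [-0.3 -0.7 -0.7] [ 0.01 -0.   -0.01] d [-70.4  -0.2  70.7] phi 0.3 r 1.005 18.3
```

```bash
for i in 1 2 3; do python3 -m handwheel '[-0.03,0,0.1,0,0,0,0.1]'>/dev/null; python3 st3.py;done
```

```text
tilt [-0.0003 -0.0006] F [-0.7 -0.  -0.3] [ 0.03  0.02 -0.02] d [-71.4  -0.2  74.1] phi 0.267 r 1.005 18.6
tilt [ 0.0004 -0.0009] F [ -2.7  -0.  -16.9] [ 0.03  0.5  -0.02] d [-72.   -0.3  76.7] phi 0.242 r 1.005 18.5
tilt [ 0.0028 -0.0017] F [ -6.6   2.8 -29.8] [-0.4   1.22 -0.01] d [-72.3  -0.6  77.2] phi 0.237 r 1.006 18.8
```

```bash
python3 -m handwheel '[0,0,-0.04,0,0,0,0.1]'>/dev/null; python3 st3.py; python3 -m handwheel '[0,0,0,0,0,0,0.3,0,0,0,0,0,0,0.45,0,0,0,0,0,0,0.6,0,0,-0.5,0,0,0,0.6,0,0,-0.9,0,0,0,0.6,0,0,-0.9,0,0,0,0.6,0,0,-0.9,0,0,0,0.6,0,0,0,0,0,0,0.6]'; python3 st3.py;  python3 - <<'E'
from h import *
for n in ("scene","side","wrist"):
    c=vision.capture(n);save(c,n+"15.pkl");cv2.imwrite(f"pics/{n}15.png",c["color"])
crop(load("side15.pkl"),190,80,140,120,5,"d15")
E
```

```text
tilt [ 0.0045 -0.0019] F [0.2 0.  1.3] [-0.12 -0.01 -0.02] d [-72.   -0.6  74.8] phi 0.26 r 1.009 18.6
t: 24.88
tool_pos: [468.9, 210.0, 222.2]
orientation: [-0.001, 0.997, -0.071, 0.002]
contact_force: [-1.5, -0.3, 0.2]
opening: 51.1
tilt [ 0.0047 -0.0021] F [-1.4  0.5 -0.2] [-0.    0.01  0.01] d [-71.7  -0.6 -26.6] phi 0.888 r 1.543 51.1
```

View pics/d15.png

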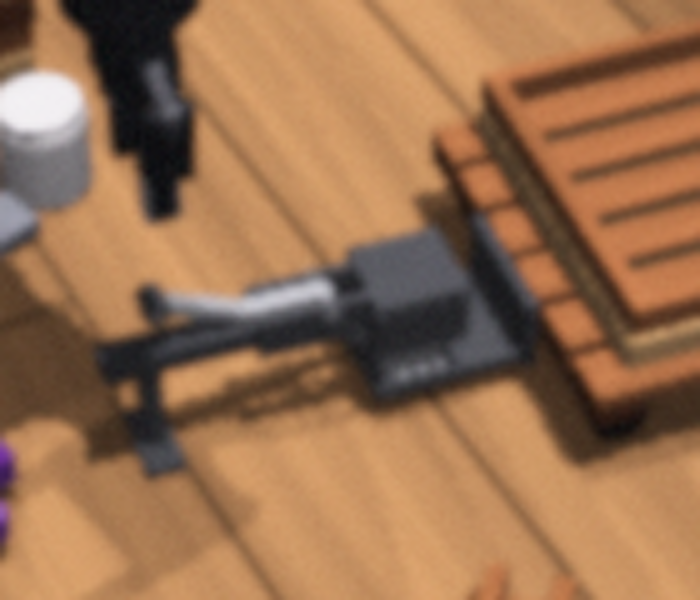

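View pics/wrist15.png

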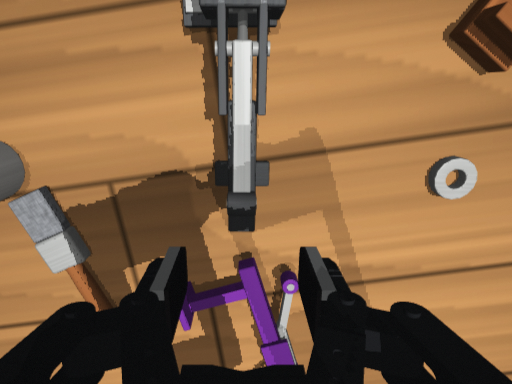

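```bash
python3 -m handwheel '[-0.08,0,0.5,0,-0.001,0,0.2,0,0,0.6,0,0,0,0,0,0,0.6,0,0,0,0,0,0,0.4,0,0,0,0,0,0,0,0,0,0,0]'; python3 st3.py
```

```text
t: 25.65
tool_pos: [459.2, 209.0, 146.0]
orientation: [0.002, 0.997, -0.072, -0.009]
contact_force: [-0.3, 0.3, 0.9]
opening: 0.4
tilt [-0.0168  0.0043] F [-0.4 -0.3 -0.9] [0.07 0.   0.  ] d [-80.4   1.6  51.3] phi 0.424 r 1.155 0.4
```

```bash
python3 -m handwheel '[0.2,0,-0.05,-0.0005,0.004,0,0,0,0,0,0,0,0,0]'; python3 st3.py; for i in 1 2 3; do python3 -m handwheel '[0,0,0.07,0,0,0,0]' | grep tool_pos; python3 st3.py; done
```

```text
t: 25.9
tool_pos: [466.1, 208.2, 147.9]
orientation: [0.003, 0.997, -0.072, -0.001]
contact_force: [-0.5, -0.7, 0.3]
opening: -0.3
tilt [-0.0025  0.0057] F [-0.4  0.8 -0.3] [ 0.03 -0.02  0.03] d [-74.2   1.4  48.3] phi 0.469 r 1.116 -0.3
tool_pos: [466.7, 208.3, 146.4]
tilt [-0.001   0.0051] F [-0.5  1.  -0.2] [-0.   -0.06  0.  ] d [-73.7   1.2  49.6] phi 0.46 r 1.107 0.0
tool_pos: [466.9, 208.3, 144.6]
tilt [-0.0002  0.0048] F [-0.5 -0.2  0.8] [-0.   -0.01  0.05] d [-73.5   1.1  51.4] phi 0.448 r 1.098 0.3
tool_pos: [467.0, 208.4, 142.5]
tilt [0.0001 0.0047] F [ 0.1  1.1 -0.3] [-0.02  0.07 -0.02] d [-73.5   1.1  53.5] phi 0.432 r 1.089 -0.3
```

```bash
for i in 1 2 3 4; do python3 -m handwheel '[0,0,0.04,0,0,0,0]' | grep tool_pos; python3 st3.py; done
```

```text
tool_pos: [466.9, 208.3, 141.2]
tilt [0.0001 0.0047] F [ 0.   0.  -0.2] [-0.    0.01 -0.02] d [-73.6   1.1  54.8] phi 0.422 r 1.085 -0.1
tool_pos: [467.3, 208.4, 140.5]
tilt [0.0012 0.0043] F [-0.6  0.8 -7.6] [-0.11  0.12 -0.01] d [-73.2   1.   55.4] phi 0.418 r 1.079 -0.3
tool_pos: [468.3, 208.4, 140.5]
tilt [0.0037 0.0038] F [-0.5  1.3 -8.8] [-0.17  0.15 -0.02] d [-72.4   0.9  55.3] phi 0.422 r 1.073 -0.5
tool_pos: [469.4, 208.4, 140.5]
tilt [0.0064 0.0035] F [ 1.2  1.7 -8.5] [-0.23  0.2  -0.01] d [-71.5   0.8  55. ] phi 0.427 r 1.066 0.1
```

```bash
python3 -m handwheel '[0,0,-0.2,0,0,0,0,0,0,-0.7,0,-0.001,0,0,0,0,-0.9,0,0,0,0.3,0,0,-0.9,0,0,0,0.5,0,0,-0.9,0,0,0,0.5,-0.2,0,-0.9,0,0,0,0.5,0,0,0,0,0,0,0.5]'; python3 - <<'E'
from h import *
for n in ("scene","side","wrist"):
    c=vision.capture(n);save(c,n+"16.pkl");cv2.imwrite(f"pics/{n}16.png",c["color"])
crop(load("side16.pkl"),190,80,140,120,5,"d16");crop(load("scene16.pkl"),200,180,150,130,5,"s16")
w=load("wrist16.pkl");d=load("side16.pkl");s=load("scene16.pkl")
T=frame(625.2,187,np.radians(-8.1))
P=app(T,[[-160,0,118],[-55,0,92],[30,29,98],[30,-29,98],[-30,-29,98],[-30,29,98],[-165,28,0],[-165,-28,0]])
print(proj(w,P).round(0).tolist());print(((proj(d,P)-[190,80])*5).round(0).tolist());print(((proj(s,P)-[200,180])*5).round(0).tolist())
E
```

```text
t: 27.65
tool_pos: [462.0, 209.8, 279.6]
orientation: [0.002, 0.997, -0.072, 0.0]
contact_force: [-0.0, -0.3, -1.2]
opening: 42.7
[[241.0, 174.0], [240.0, 46.0], [201.0, -77.0], [278.0, -77.0], [276.0, 11.0], [204.0, 12.0], [217.0, 154.0], [264.0, 153.0]]
[[151.0, 307.0], [320.0, 294.0], [434.0, 221.0], [470.0, 283.0], [377.0, 309.0], [342.0, 245.0], [142.0, 414.0], [169.0, 477.0]]
[[455.0, 270.0], [309.0, 384.0], [216.0, 490.0], [155.0, 417.0], [243.0, 365.0], [304.0, 435.0], [478.0, 415.0], [420.0, 355.0]]
```

View pics/wrist16.png

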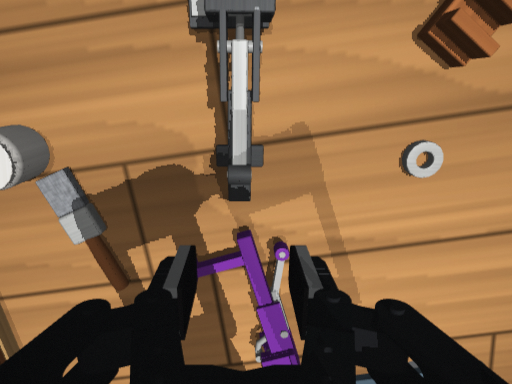

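View pics/d16.png

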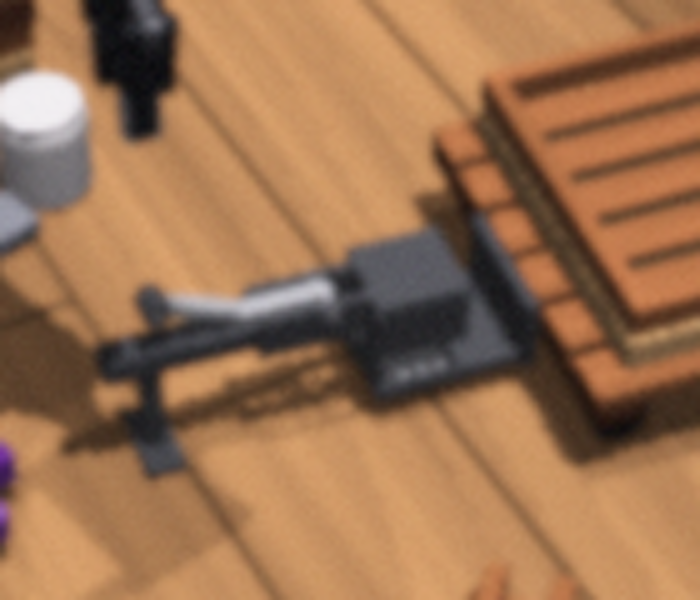

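View pics/s16.png

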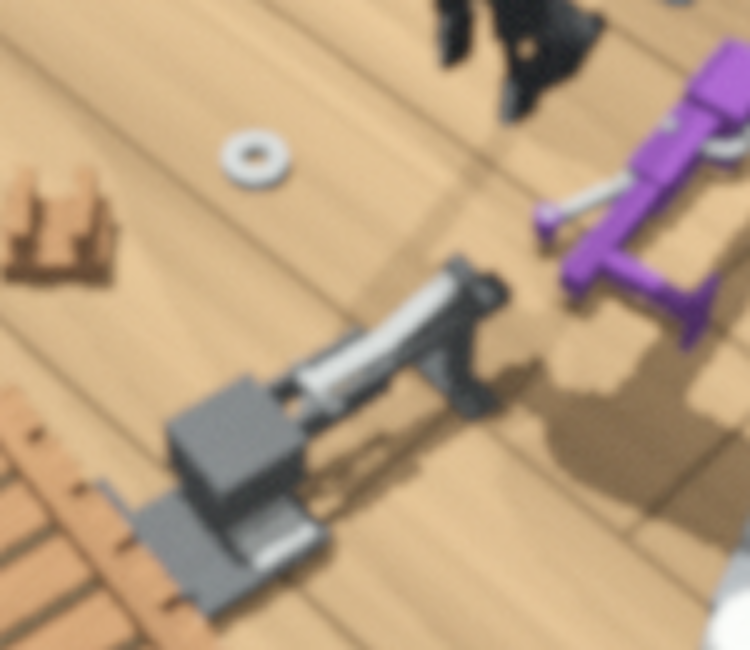

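```bash
python3 - <<'E'
from workcell import bot
print(bot.job_done())
E
```

```text
the job is handed in; nothing more can be done
None
```

The drawbar is hitched to the dolly, its handle is pressed down, and I handed the job in at about 28 s. No verdict is reported.

**What I did:** I raised the handle by its roller, gripped the head and lifted it off the chock. I turned the bar to match the dolly, about -8.1°, and lowered it over the ball. The ball was at about (624, 187), found from four views. The head met the cheeks about 20 mm above its final height, snapped through at under about 8 N, and I pressed it against a firm stop at about 13 N. I then swung the handle down and pressed its roller again at about 8.5 N.

**Last checks:**
- The head sits about 3 mm below its nominal height, so it is not held 20 mm high on the cheeks.
- The bar is straight to within about 0.5° of the dolly.
- The roller top stopped at about 126.5 mm, against 127 mm for a fully closed handle.
- In the last pictures the gripper is clear, and the bystanders and purple look-alike in view looked undisturbed.

**What did not go cleanly:**
- **Drawbar shift:** the parked drawbar slid about 10 mm back on its chock while I raised the handle. I re-measured before gripping the head.
- **Handle angle:** pictures put the raised handle at about 1.01 rad, where the stop is 1.05. I had felt about 3 N of resistance there, but can't be sure it was the stop.
- **Handle force:** closing the handle briefly read about 30 N against its bottom stop, firmer than I intended, and I backed off at once.

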